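# Load a pressure curing chamber, lower its heavy lid and crank the lock home

### The job

Put every loose plaster jaw model that stands on the bench to either side of the pressure curing chamber into its well, each one teeth up and flat on the floor. Then lower the heavy lid gently until it is fully shut, never letting it fall, unfold the crank's grip upright and crank it clockwise to its stop to lock the lid. Finish by folding the grip flat on the crank arm again, and leave the oil jar, the spirit burner and the articulator where they stand.

Things in the scene. Friction and masses are not known exactly. Their poses are not given: they have to be found in the camera images.
- chamber: Pressure curing chamber, a white box fixed to the bench, 206 mm (own x, front to back) by 266 mm (own y); rim 98 mm above the bench. Own x points to its rear (hinge side), y to its left, z up; origin: centre of the underside. On its right (-y) stands the lock's grey gearbox, 84 x 112 mm and 92 mm high (bolt guide to 126 mm).
- well (a point): Centre of the floor of the chamber's open well, 38 mm above the bench. The well is 170 mm (chamber x) by 230 mm (chamber y) and 60 mm deep to the rim. Four models fit in it two by two, for instance 40 mm to the front or rear and 55 mm to the left or right of this point. Own axes as the chamber's.
- lid (a joint): Angle of the lid, rad: 0 shut, 1.70 fully open (leaning back past upright on its stop). A flat casting 206 x 266 mm, 14 mm thick, 1.25 kg give or take a sixth, hinged along the rear rim. Its top edge is then 317 mm above the bench. Nothing holds it up: once forward of upright it falls shut unless held (about 8 N at the handle).
- lid_hinge (a point): Middle of the lid's hinge axis, which runs level along the chamber's y, 112 mm behind the chamber's centre and 104 mm above the bench.
- lid_handle (a point): Middle of the lid's black bar handle, 15 mm thick, 148 mm long along chamber y, free for 110 mm between its posts. It is 180 mm from the hinge along the lid and 59 mm out from the hinge plane (36 mm clear of the lid): open, behind the lid, 275 mm above the bench; shut, 163 mm. It can turn in fingers that hold it. Own x: towards the hinge, z: out of the outer face.
- crank (a joint): Angle of the lock crank, rad: grows clockwise seen from above, starts between 0 and 0.4, stop at 4.75 (three quarters of a turn). At 0 the arm points to the chamber's right (-y), at 1.57 to its front, at 3.14 to its left, at 4.71 to its rear. Stiff (0.2 N m, 3 N at the grip); stays where left. It drives a small bolt over a lug on the lid.
- spindle (a point): Point on the crank's upright spindle axis, 200 mm to the right of the chamber's centre, at the height of the grip's fold hinge (149 mm above the bench).
- grip_hinge (a point): Middle of the fold hinge at the outer end of the crank arm, 65 mm from the spindle axis. The hinge axis is level and square to the arm. The arm is a bar 14 mm wide with its top 11 mm below this point; beside it there is free space down to the gearbox, 57 mm below this point (23 mm over the bolt guide on the chamber's side).
- grip (a joint): Fold angle of the crank's grip, rad: 0 is folded flat over the top of the arm, pointing from the fold hinge inwards to the spindle; 1.57 (its stop) is upright, the working position. It stays where it is left (0.04 N m of friction).
- grip_mid (a point): Middle of the grip, on its axis, 33 mm from the fold hinge. The grip is a black round sleeve 18 mm thick, from 9 to 56 mm from the fold hinge, that revolves freely on its own axis. Own y runs along the grip away from the fold hinge, own x along the fold hinge's axis.
- model_1_mid (a point): White plaster jaw model with pink gum and teeth, D-shaped, 62 mm long (own x, heel at -x, front teeth at +x), 60 wide (own y), 26 tall, z up, 0.13 kg; may be absent. The point is mid-model, 13 mm above its underside. Its sides (facing +y and -y, 60 mm apart) are upright and parallel from 24 mm behind the point to 5 mm ahead and up to 13 mm above the underside: grip there from above.
- model_2_mid (a point): Plain white plaster jaw model, D-shaped, 67 mm long (own x, heel at -x, front teeth at +x), 66 wide (own y), 28 tall, z up, 0.13 kg; may be absent. The point is mid-model, 13 mm above its underside. Its sides (facing +y and -y, 66 mm apart) are upright and parallel from 24 mm behind the point to 5 mm ahead and up to 13 mm above the underside: grip there from above.
- model_3_mid (a point): Pale green plaster jaw model, D-shaped, 64 mm long (own x, heel at -x, front teeth at +x), 62 wide (own y), 26 tall, z up, 0.13 kg; may be absent. The point is mid-model, 13 mm above its underside. Its sides (facing +y and -y, 62 mm apart) are upright and parallel from 24 mm behind the point to 5 mm ahead and up to 13 mm above the underside: grip there from above.
- model_4_mid (a point): White plaster jaw model with pink gum and teeth, a second one, D-shaped, 62 mm long (own x, heel at -x, front teeth at +x), 60 wide (own y), 26 tall, z up, 0.13 kg; may be absent. The point is mid-model, 13 mm above its underside. Its sides (facing +y and -y, 60 mm apart) are upright and parallel from 24 mm behind the point to 5 mm ahead and up to 13 mm above the underside: grip there from above.
- sep_oil: Oil jar with a black lid, 39 mm across and 76 mm tall; origin under its centre. To be left alone.
- spirit_burner: Blue glass spirit burner, 74 mm across and 92 mm tall; origin under its centre. To be left alone.
- articulator: Brass articulator with two jaw models in it (they are part of it and stay there), 106 by 62 by 95 mm; origin under its centre. To be left alone.
Things that resemble listed ones, but are neither listed nor needed, are in the scene too. What is shaped like the part that bears model_4_mid but blue is not meant.

How it is judged:
By the outcome, as a careful person would: the job done as asked, in the order asked, and still so for the second after the job is handed in, with the robot touching nothing.
Of model_1, model_2, model_3, model_4 only 2 to 4 are there at a start; the rules pass over those that are not, and their reading is None.
At some moment in a run one of model_1, model_2, model_3, model_4 may be knocked a few centimetres aside while the robot is not near it.
It also fails if it takes over 210 s, if anything falls off the work surface, if the arm or the gripper's body presses on something with over 40 N, if the wrist force passes 120 N, or if a joint passes its speed limit or range.

### The arm

A 7-joint arm with a two-finger parallel gripper is mounted at the origin on a cart in front of the work surface, level with it; the furniture and walls round the work are solid. World frame = base frame: x ahead of the robot, y to its left, z up, the work surface at z = 0. Lengths are in m, angles in rad, forces in N, time in s.
With the tool pointing down it reaches from about 0.4 to 0.85 m from the base axis. Payload 4.5 kg.
Tool frame: the origin (TCP) lies at the very end of the fingers, on their centre line; the grasp point (between the pads) lies 19 mm behind it; z points along the fingers, y is the line along which they close (so a half turn about z gives the same grasp; the last joint's range is limited). The gripper opens to 88 mm and grips with 3 to 60 N. Pads are 18 mm wide; open, the fingers measure 123 mm over their backs; the gripper's body (75 mm by 187 mm) begins 45 mm behind the grasp point.
Start: joints at [-1.294, 0.689, -0.195, 1.565, 0.157, 0.902, -0.215], TCP at [0.15, 0.607, 0.239] pointing down, gripper open.
Joint ranges: [-3.01, 3.01], [-0.46, 2.08], [-1.47, 1.51], [0.13, 2.56], [-1, 4.14], [0.04, 2.09], [-2.66, 2.66]. Speed limits (rad/s): [2.57, 2.57, 3.14, 3.14, 3.14, 3.14, 3.14].

### API

Orientations are given as a unit quaternion [x, y, z, w].
In Python, from plant import r gives the robot as it stands. The module is installed in compiled form; this text tells all that it offers.
- The arm moves only by the tool step_arm, never from a script. Its argument "increments" is a list of rows, each a list of 2 entries, a list of its own where there are three numbers: the shift along the world's x, y, z in cm, then the turn, a rotation vector about the world's x, y, z in degrees. A call has exactly 10 rows; each row shifts and turns the commanded pose from where the row before left it; what a row does not reach is not made up. A row lasts 1/10 s, in which the tool goes at most 50 mm and 8.59 degrees, less where a joint would pass 70% of its speed; a pose out of reach is approached as far as the arm can. A call is refused whole if a number of a shift passes 5 or a number of a turn 8.59, either way. A call with a gripper value outside its range is refused whole. "fingers" is the opening, from 0 (shut) to 1 (fully open), set as the call begins (left out, the last holds). The fingers move at their own pace and stop on an object; "grip_force" is the grip in N (left out, the last holds). Time passes only in rows, so rows that do not move let the fingers close, or fill a call up. It gives the time, the measured TCP pose, the force, the opening and the grip force at its end, in the units of the state.
- r.get_state(): the state, without advancing time (a new reading comes with each control period).
- r.snapshot(name): name is "scene" or "top" or "wrist"; returns (picture, depth): 480x640x3 uint8, red, green, blue; 480x640 float32, m along the optical axis (not along the pixel's ray), 0 where there is no reading.
- r.calibration(name): a dict with "fov_y" (degrees; the focal length in pixels is half the picture's height over the tangent of half this angle, whatever the lens; pixels are square), "cx", "cy" (the principal point, pixels), "R" (3x3) and "t" (3): a world point X has camera coordinates R X + t. Camera axes: x right, y down, z forward; pixel columns grow to the right and rows downward; lengths in m; the calibration is good to about 2 mm. A picture is of the moment at which its call begins: read the wrist's pose just before it. calibration takes no time and is no camera call; for the wrist camera it gives the pose at the moment of the call.
- r.finish_job(): hands the job in; it is judged then, once.
The state is a dict: "clock": time; "q": joint angles; "qd": joint speeds; "joint_torque": joint torques, N m; "tool_pos": TCP position; "eef_rot": TCP orientation; "contact_force": force on the tool from outside, world axes, zero at the start; "moment": the same for the moment, N m; "opening": opening from 0.0 (shut) to 1.0 (fully open); "finger_force": force on a finger pad.
Only numpy, scipy, OpenCV 4.12 (cv2) and the standard library are available. Lean on these libraries where they do the work, as an engineer would, in place of code of your own. Each camera call takes 0.05 s, during which the arm holds its last target. There are 200 camera calls.

## Working session

There is one attempt and no reset: what is moved stays moved. The work goes in short steps, Python scripts to look and compute and a tool call to move; the robot and the scene stay as the last step left them, time stands still between calls to the robot, and variables do not carry over. Pictures are saved under pics/ and viewed, at most 14 in all, crops included, and the job is handed in when it is done.

Besides the shell and the picture viewer there is one more tool, called after "Call:" as name(argument=value, ...) on one line, values as JSON. step_arm: Moves the arm, as the interface text tells. Its arguments: {"type":"object","properties":{"increments":{"type":"array","items":{"type":"array"}},"fingers":{"type":"number"},"grip_force":{"type":"number"}},"required":["increments"]}

```bash
mkdir -p pics; cat > h.py <<'E'
import numpy as np, cv2
from plant import r
from scipy.spatial.transform import Rotation as Ro
def snap(name,fn=None):
    c=r.calibration(name); p,d=r.snapshot(name)
    if fn: cv2.imwrite('pics/'+fn,p[:,:,::-1])
    np.savez('pics/last_%s.npz'%name,p=p,d=d,R=c['R'],t=c['t'],f=240/np.tan(np.radians(c['fov_y'])/2),cx=c['cx'],cy=c['cy'])
    return load(name)
def load(name): return dict(np.load('pics/last_%s.npz'%name))
def cloud(s):
    d=s['d']; v,u=np.mgrid[0:480,0:640]
    X=np.stack([(u-s['cx'])/s['f']*d,(v-s['cy'])/s['f']*d,d],-1)
    W=(X-s['t'])@s['R']; W[d==0]=np.nan
    return W
def st():
    s=r.get_state(); print('t',round(s['clock'],2),'tcp',np.round(s['tool_pos'],4),'F',np.round(s['contact_force'],1),'op',round(s['opening'],3),'ff',s['finger_force'],'q',np.round(s['q'],2)); R=Ro.from_quat(s['eef_rot']).as_matrix(); print('z',np.round(R[:,2],3),'y',np.round(R[:,1],3)); return s
E
python3 - <<'E'
from h import *
st()
for n in ('scene','top'):
    s=snap(n,n+'0.png'); print(n,s['f'],s['R'].round(3).tolist(),s['t'])
E
```

```text
t 0.0 tcp [0.1501 0.606  0.2379] F [-0.4  0.  -0.3] op 0.998 ff 0.0 q [-1.29  0.69 -0.19  1.57  0.16  0.9  -0.22]
z [-0.    -0.002 -1.   ] y [ 0.24   0.971 -0.002]
scene 522.3903676985738 [[0.652, -0.758, -0.014], [-0.575, -0.482, -0.66], [0.494, 0.439, -0.751]] [-0.35936975  0.37585404  1.30027781]
top 625.18171958239 [[0.026, -1.0, -0.004], [-0.981, -0.024, -0.191], [0.191, 0.009, -0.982]] [-0.0058968   0.53499974  1.72354123]
```

View pics/scene0.png

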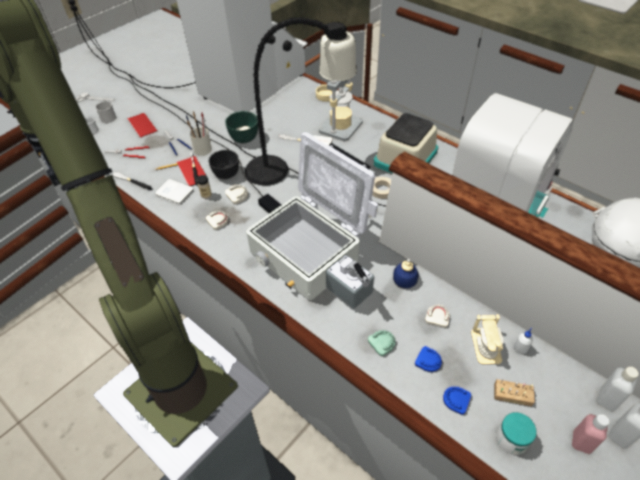

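View pics/top0.png

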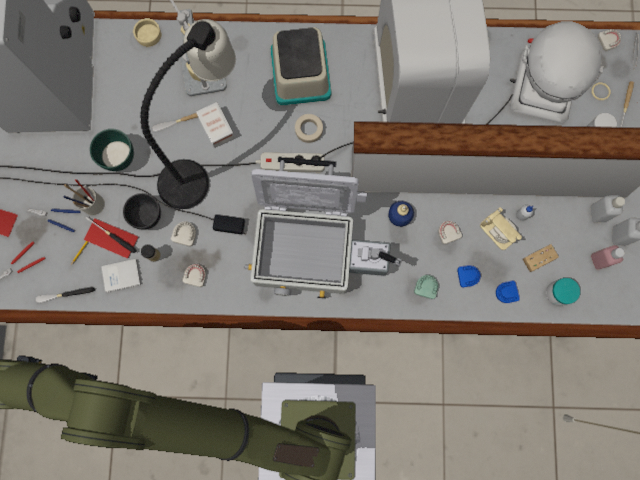

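The top view shows the candidates: left at (183,234) and (194,275), right green at (427,287) and pink at (450,233). The blue ones at (469,276) and (508,292) are decoys. The one at (609,38) is behind the partition, so it is not meant. I'll confirm in an enlarged crop.

```bash
python3 - <<'E'
from h import *
s=load('top'); p=s['p'][:,:,::-1]
a=cv2.resize(p[205:305,150:250],(400,400),interpolation=3); b=cv2.resize(p[205:305,390:490],(400,400),interpolation=3)
cv2.imwrite('pics/crop1.png',np.hstack([a,b]))
W=cloud(s)
for n,(u,v) in dict(A=(183,234),B=(194,275),G=(427,287),P=(450,233),oil=(149,253),burn=(401,213),art=(502,229)).items():
    w=W[v-14:v+15,u-14:u+15].reshape(-1,3); m=(w[:,2]>.012)&(w[:,2]<.05)
    q=w[m][:,:2]; print(n,W[v,u].round(3),q.mean(0).round(3),q.min(0).round(3),q.max(0).round(3),cv2.minAreaRect((q*1000).astype(np.float32)))
# chamber rim
m=(abs(W[:,:,2]-.098)<.004); m[:, :240]=0; m[:,365:]=0; m[:200]=0; m[300:]=0
q=W[m][:,:2]; print(len(q),cv2.minAreaRect((q*1000).astype(np.float32)))
w=W[230:290,350:410].reshape(-1,3); k=w[w[:,2]>.135]; print(k.mean(0),k.max(0),k.min(0)); print(np.round(k[::6],3))
E
```

```text
A [0.559 0.403 0.026] [0.564 0.402] [0.529 0.37 ] [0.601 0.44 ] ((567.3395385742188, 402.68157958984375), (66.59012603759766, 67.96710968017578), 76.31175231933594)
B [0.441 0.363 0.025] [0.443 0.362] [0.402 0.322] [0.48  0.396] ((442.75982666015625, 357.2266540527344), (75.08956909179688, 75.59368896484375), 85.96311950683594)
G [ 0.425 -0.304  0.008] [ 0.427 -0.302] [ 0.393 -0.332] [ 0.459 -0.268] ((428.6526794433594, -302.7754821777344), (62.020347595214844, 62.706939697265625), 74.21595764160156)
P [ 0.582 -0.37   0.021] [ 0.589 -0.368] [ 0.556 -0.404] [ 0.62  -0.338] ((589.1243896484375, -370.13818359375), (61.549095153808594, 60.88024139404297), 11.005206108093262)
oil [0.491 0.48  0.083] [0.492 0.486] [0.461 0.463] [0.544 0.541] ((502.5423583984375, 502.3044128417969), (82.23395538330078, 78.14246368408203), 0.12496402859687805)
burn [ 0.627 -0.223  0.066] [ 0.631 -0.223] [ 0.601 -0.262] [ 0.676 -0.191] ((638.5220947265625, -226.73435974121094), (71.40418243408203, 75.09536743164062), 86.70105743408203)
art [ 0.588 -0.508  0.064] [ 0.578 -0.508] [ 0.56 -0.56] [ 0.622 -0.483] (
[... 475 characters left out ...]
36]
 [ 0.493 -0.158  0.163]
 [ 0.495 -0.175  0.151]
 [ 0.495 -0.147  0.135]
 [ 0.491 -0.161  0.158]
 [ 0.491 -0.176  0.16 ]
 [ 0.489 -0.15   0.155]
 [ 0.489 -0.166  0.155]
 [ 0.489 -0.182  0.155]
 [ 0.489 -0.152  0.136]
 [ 0.486 -0.166  0.155]
 [ 0.486 -0.182  0.161]
 [ 0.483 -0.161  0.158]
 [ 0.483 -0.177  0.159]
 [ 0.483 -0.193  0.159]
 [ 0.482 -0.17   0.15 ]
 [ 0.482 -0.185  0.152]
 [ 0.483 -0.202  0.146]
 [ 0.479 -0.172  0.152]
 [ 0.478 -0.187  0.158]
 [ 0.479 -0.204  0.153]
 [ 0.477 -0.18   0.15 ]
 [ 0.475 -0.195  0.159]
 [ 0.477 -0.212  0.15 ]
 [ 0.475 -0.194  0.145]
 [ 0.476 -0.211  0.139]
 [ 0.473 -0.197  0.142]
 [ 0.47  -0.192  0.143]
 [ 0.471 -0.211  0.14 ]
 [ 0.465 -0.206  0.157]]
```

View pics/crop1.png

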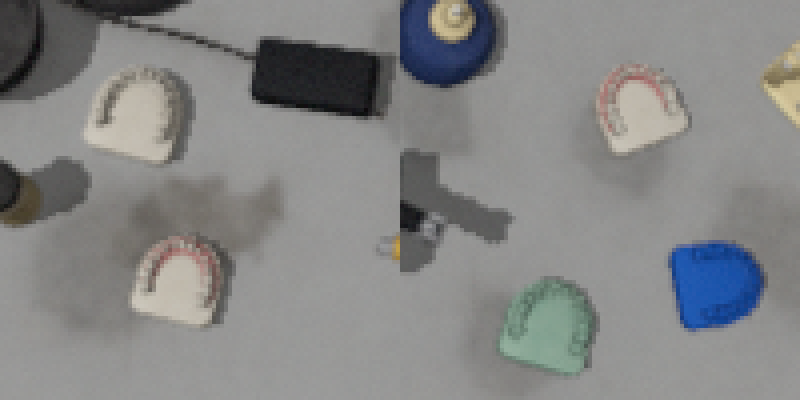

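Four models are present: plain white A (left), pink B (left), pink P (right) and green G (right). The blue ones are excluded. Next I fit the poses of the models and the chamber.

```bash
cat >> h.py <<'E'
from scipy.optimize import minimize
from scipy.spatial import cKDTree
DIM=dict(A=(67,66),B=(62,60),G=(64,62),P=(62,60))
GUESS=dict(A=(.563,.402,-19),B=(.442,.360,-11),G=(.427,-.302,-14),P=(.588,-.369,24))
def fitmodel(W,n,g=None):
    L,w=np.array(DIM[n])/1000; x0,y0,a0=g or GUESS[n]
    sel=(np.hypot(W[:,:,0]-x0,W[:,:,1]-y0)<.06); P=W[sel]; obj=(P[:,2]>.007)&(P[:,2]<.04); P=P[:,:2]
    # keep connected to centre
    def sd(X,p):
        c,s=np.cos(p[2]),np.sin(p[2]); dx=X[:,0]-p[0]; dy=X[:,1]-p[1]
        u=c*dx+s*dy; v=-s*dx+c*dy; a=L/2-.005
        f=np.where(u<.005, np.maximum(abs(v)-w/2,-L/2-u), (np.hypot((u-.005)/a,v/(w/2))-1)*w/2)
        return f
    def cost(p):
        f=sd(P,[p[0]*.01+x0,p[1]*.01+y0,np.radians(a0+10*p[2])]); z=1/(1+np.exp(f/.0015)); return ((z-obj)**2).mean()
    best=None
    for da in (-1,0,1):
        rr=minimize(cost,[0,0,da],method='Nelder-Mead',options=dict(xatol=1e-3,fatol=1e-7,maxiter=600))
        if best is None or rr.fun<best.fun: best=rr
    p=best.x; a=a0+10*p[2]; c=np.array([x0+.01*p[0],y0+.01*p[1]])
    g=c-.010*np.array([np.cos(np.radians(a)),np.sin(np.radians(a))])
    print(n,'mid',c.round(4),'yaw',round(a,1),'graspXY',g.round(4),'cost',round(best.fun,4)); return c,a,g
E
python3 - <<'E'
from h import *
s=load('top'); W=cloud(s)
for n in DIM: fitmodel(W,n)
# chamber
sel=(W[:,:,0]>.35)&(W[:,:,0]<.66)&(abs(W[:,:,1]-.03)<.2)&(W[:,:,2]<.125)
P=W[sel]
def sc(p):
    a=np.radians(p[2]*5-4); c,s_=np.cos(a),np.sin(a); dx=P[:,0]-.49-p[0]*.01; dy=P[:,1]-.03-p[1]*.01
    u=abs(c*dx+s_*dy); v=abs(-s_*dx+c*dy)
    o=np.maximum(u-.103,v-.133); i=np.maximum(u-.085,v-.115)
    rim=1/(1+np.exp(o/.002))*1/(1+np.exp(-i/.002)); z=(P[:,2]>.088)&(P[:,2]<.106)
    near=o<.02
    return -((rim*z).sum()-(rim*(~z)).sum())
best=min((minimize(sc,[a,b,c],method='Nelder-Mead') for a in(-1,0,1) for b in (-1,0,1) for c in (-.6,0,.6)),key=lambda q:q.fun)
p=best.x; print(best.fun,'chamber',.49+.01*p[0],.03+.01*p[1],'yaw',p[2]*5-4)
x,y,a=.49+.01*p[0],.03+.01*p[1],np.radians(p[2]*5-4); np.save('cham.npy',[x,y,a])
def wp(cx,cy): return np.array([x+np.cos(a)*cx-np.sin(a)*cy,y+np.sin(a)*cx+np.cos(a)*cy]).round(4)
for n,q in dict(spindle=(0,-.2),hinge=(.112,0),handle_open=(.194,0),handle_shut=(-.068,0)).items(): print(n,wp(*q))
# points tall near gearbox in chamber coords
Q=W[(W[:,:,2]>.1)&(W[:,:,0]<.6)&(W[:,:,1]<-.07)&(W[:,:,1]>-.26)]
u=np.cos(a)*(Q[:,0]-x)+np.sin(a)*(Q[:,1]-y); v=-np.sin(a)*(Q[:,0]-x)+np.cos(a)*(Q[:,1]-y)
im={}
for i in range(len(u)): im.setdefault((round(u[i]*100),round(v[i]*100)),[]).append(Q[i,2])
for i in range(6,-7,-1): print(i,' '.join('%4d'%(1000*np.median(im[(i,j)])) if (i,j) in im else '   .' for j in range(-11,-29,-1)))
E
```

```text
A mid [0.5682 0.4037] yaw -13.2 graspXY [0.5585 0.406 ] cost 0.054
B mid [0.4459 0.3638] yaw -13.6 graspXY [0.4362 0.3662] cost 0.0511
G mid [ 0.4303 -0.3047] yaw -16.3 graspXY [ 0.4207 -0.3019] cost 0.0589
P mid [ 0.5926 -0.3694] yaw 20.8 graspXY [ 0.5832 -0.373 ] cost 0.0653
-1339.6292513781702 chamber 0.5145567176815893 0.054868669112255596 yaw -3.558294756756494
spindle [ 0.5021 -0.1447]
hinge [0.6263 0.0479]
handle_open [0.7082 0.0428]
handle_shut [0.4467 0.0591]
6    .  103  100    .    .    .    .    .    .    .    .    .    .    .    .    .    .    .
5    .  102  106    .    .    .    .    .    .    .    .    .    .    .    .    .    .    .
4    .  102  102    .    .    .    .    .    .    .    .    .    .    .    .    .    .    .
3    .    .  102    .    .    .    .    .    .    .  103  105    .    .    .    .    .    .
2    .    .  102  102    .    .    .  115    .    .    .    .  103    .    .    .    .    .
1    .    .  101  100  100  119  124  123  130  140  115  100    .    .    .    .    .    .
0    .    .  102    .  119  122  125  124  132  137  152  154  148    .    .    .    .    .
-1    .    .  104    .  126  121  123  122  125  139  151  154  158  155  156    .    .    .
-2    .    .    .    .  100  101  120  121  103  116  107  151  152  154  158  152  150    .
-3    .    .  103    .    .    .    .  103    .    .  103  102  100  151  144  154  140    .
-4    .    .  100    .    .    .    .    .  100  100    .    .    .    .    .  154    .    .
-5    .    .  100    .    .    .    .    .    .    .    .    .    .    .    .    .    .    .
-6    .    .  105    .    .    .    .    .    .    .    .    .    .    .    .    .    .    .
```

Call:
step_arm(increments=[[[4.1,-2.0,0],[0,0,0]],[[4.1,-2.0,0],[0,0,0]],[[4.1,-2.0,0],[0,0,0]],[[4.1,-2.0,0],[0,0,0]],[[4.1,-2.0,0],[0,0,0]],[[4.1,-2.0,0],[0,0,0]],[[4.1,-2.0,0],[0,0,0]],[[4.1,-2.0,0],[0,0,0]],[[4.1,-2.0,0],[0,0,0]],[[4.1,-2.0,0],[0,0,0]]], fingers=1, grip_force=20)

```text
clock: 1.1
tool_pos: [0.5616, 0.4054, 0.2383]
eef_rot: [0.121, 0.993, -0.0, -0.0]
contact_force: [0.5, 1.2, 0.5]
opening: 1.001
finger_force: 0.0
```

```bash
python3 - <<'E'
from h import *
st(); s=snap('wrist','w1.png'); W=cloud(s); print(s['R'].round(2).tolist(),(-s['R'].T@s['t']).round(3))
for n in 'AB': fitmodel(W,n)
b=W[(W[:,:,2]<.015)]; print('bench z',np.nanmedian(b[:,2]))
E
```

```text
t 1.1 tcp [0.5616 0.4054 0.2383] F [0.5 1.2 0.5] op 1.001 ff 0.0 q [-0.58  0.79 -0.23  1.33  0.19  1.04  0.49]
z [-0.001 -0.001 -1.   ] y [ 0.24   0.971 -0.001]
[[0.24, 0.97, -0.0], [0.93, -0.23, 0.27], [0.27, -0.07, -0.96]] [0.493 0.423 0.384]
A mid [0.5784 0.4007] yaw -16.9 graspXY [0.5688 0.4036] cost 0.0107
B mid [0.4467 0.3643] yaw -13.7 graspXY [0.437  0.3667] cost 0.0097
bench z -0.00047580916974991356
```

View pics/w1.png

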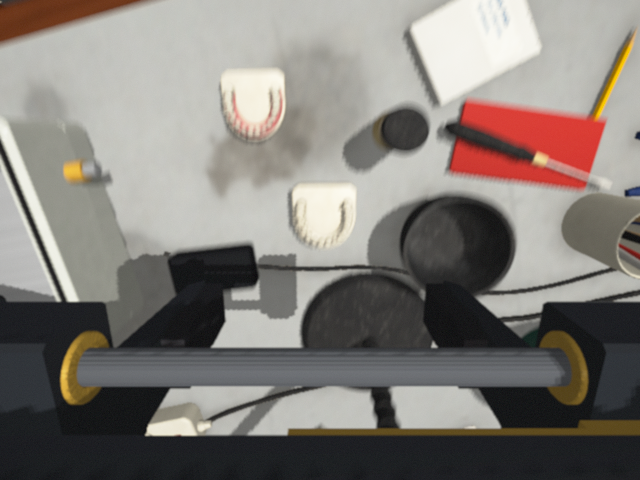

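The wrist view shows A (plain white) at (323,213), pink B at (252,103) and the jar at (404,130). Next is descending on A.

Call:
step_arm(increments=[[[0.4,-0.1,-3.0],[0,0,0]],[[0.3,-0.1,-3.6],[0,0,0]],[[0,0,-3.6],[0,0,0]],[[0,0,-3.6],[0,0,0]],[[0,0,-3.6],[0,0,0]],[[0,0,-3.0],[0,0,0]],[[0,0,-1.8],[0,0,0]],[[0,0,-0.8],[0,0,0]],[[0,0,-0.4],[0,0,0]],[[0,0,0],[0,0,0]]])

```text
clock: 2.15
tool_pos: [0.5677, 0.4052, 0.0055]
eef_rot: [0.121, 0.993, 0.001, 0.0]
contact_force: [0.0, 0.2, 0.1]
opening: 0.997
finger_force: 0.0
```

Call:
step_arm(increments=[[[0,0,0],[0,0,0]],[[0,0,0],[0,0,0]],[[0,0,0],[0,0,0]],[[0,0,0],[0,0,0]],[[0,0,0],[0,0,0]],[[0,0,0],[0,0,0]],[[0,0,0],[0,0,0]],[[0,0,0],[0,0,0]],[[0,0,0],[0,0,0]],[[0,0,0],[0,0,0]]], fingers=0.5, grip_force=20)

```text
clock: 3.15
tool_pos: [0.5676, 0.4047, 0.0056]
eef_rot: [0.121, 0.993, 0.0, 0.0]
contact_force: [-1.6, -1.0, 5.9]
opening: 0.719
finger_force: 20.0
```

Call:
step_arm(increments=[[[0,0,0.5],[0,0,0]],[[0,0,1.0],[0,0,0]],[[0,0,2.0],[0,0,0]],[[0,0,3.0],[0,0,0]],[[0,0,4.0],[0,0,0]],[[0,0,4.0],[0,0,0]],[[0,0,3.5],[0,0,0]],[[0,0,0],[0,0,0]],[[0,0,0],[0,0,0]],[[0,0,0],[0,0,0]]])

```text
clock: 4.15
tool_pos: [0.5664, 0.404, 0.1839]
eef_rot: [0.121, 0.993, -0.001, -0.001]
contact_force: [0.3, 0.2, -0.8]
opening: 0.719
finger_force: 20.0
```

```bash
python3 - <<'E'
from h import *
st(); s=snap('wrist','w2.png'); W=cloud(s)
x,y,a=np.load('cham.npy')
E
```

```text
t 4.15 tcp [0.5664 0.404  0.1839] F [ 0.3  0.2 -0.8] op 0.719 ff 19.995468173365225 q [-0.58  0.85 -0.23  1.37  0.21  0.94  0.48]
z [-0.002 -0.002 -1.   ] y [ 0.24   0.971 -0.002]
```

View pics/w2.png

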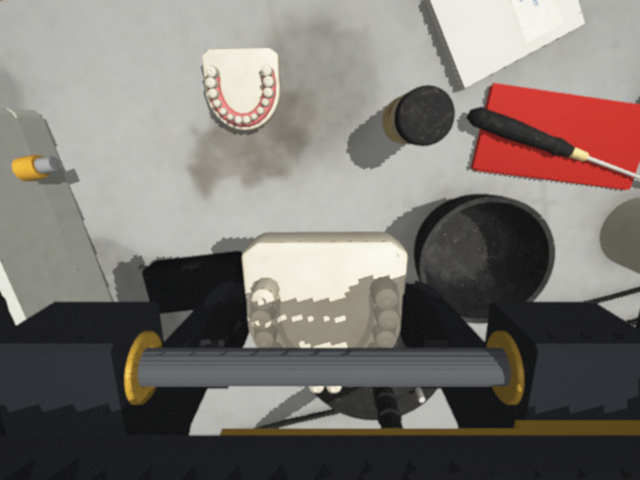

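The model is held level and square. I measure where its heel sits in the hand.

```bash
cat >> h.py <<'E'
def held():
    s=load('wrist'); W=cloud(s); S=r.get_state(); R=Ro.from_quat(S['eef_rot']).as_matrix(); T=(W-S['tool_pos'])@R
    m=(abs(T[:,:,1])<.02)&(T[:,:,2]>-.035)&(T[:,:,2]<.02)&(T[:,:,0]>-.02)&(T[:,:,0]<.08); q=T[m]
    m2=(abs(T[:,:,1])<.04)&(T[:,:,2]>-.03)&(T[:,:,2]<.008)&(abs(T[:,:,0])<.08); q2=T[m2]
    print('heel x(tool)',np.percentile(q[:,0],[2,50,99]).round(4),np.percentile(q2[:,0],[1,99]).round(4),'z',np.percentile(q[:,2],[2,50,98]).round(4),'toolx world',R[:,0].round(2))
E
python3 -c "
from h import *
held()"
```

```text
heel x(tool) [-0.014   0.0114  0.0312] [-0.0152  0.0312] z [-0.0176 -0.0112 -0.0006] toolx world [-0.97  0.24  0.  ]
```

Call:
step_arm(increments=[[[0,-3.0,0],[0,0,2]],[[-0.2,-4.0,0],[0,0,2]],[[-0.2,-4.5,0],[0,0,2]],[[-0.2,-4.5,0],[0,0,2]],[[-0.2,-4.5,0],[0,0,2.3]],[[-0.1,-4.5,0],[0,0,0]],[[0,-3.5,0],[0,0,0]],[[0,-1.5,0],[0,0,0]],[[0,0,0],[0,0,0]],[[0,0,0],[0,0,0]]])

```text
clock: 5.2
tool_pos: [0.5582, 0.107, 0.1844]
eef_rot: [0.031, 1.0, 0.001, -0.0]
contact_force: [0.0, 0.9, -1.7]
opening: 0.718
finger_force: 20.0
```

```bash
cat >> h.py <<'E'
def rim(W):
    x0,y0,a0=np.load('cham.npy')
    sel=(abs(W[:,:,0]-x0)<.14)&(abs(W[:,:,1]-y0)<.16)&(W[:,:,2]<.108); P=W[sel]; z=(P[:,2]>.088)
    def sc(p):
        a=a0+p[2]*.03; c,s_=np.cos(a),np.sin(a); dx=P[:,0]-x0-p[0]*.005; dy=P[:,1]-y0-p[1]*.005
        u=abs(c*dx+s_*dy); v=abs(-s_*dx+c*dy); o=np.maximum(u-.103,v-.133); i=np.maximum(u-.085,v-.115)
        rm=1/(1+np.exp(o/.001))/(1+np.exp(-i/.001)); return -((rm*z).sum()-(rm*(~z)).sum())
    b=min((minimize(sc,[i,j,k],method='Nelder-Mead') for i in(-1,0,1) for j in (-1,0,1) for k in (-1,0,1)),key=lambda q:q.fun)
    p=b.x; q=[x0+.005*p[0],y0+.005*p[1],a0+.03*p[2]]; print('rim fit',np.round(q,4),np.degrees(q[2]).round(2),b.fun,len(P),z.sum()); return q
E
python3 - <<'E'
from h import *
st(); s=snap('wrist','w3.png'); W=cloud(s); held(); rim(W)
E
```

```text
t 5.2 tcp [0.5582 0.107  0.1844] F [ 0.   0.9 -1.7] op 0.718 ff 19.99585255216516 q [-0.08  0.7  -0.32  1.79  0.31  0.7   0.94]
z [-0.     0.002 -1.   ] y [0.061 0.998 0.002]
heel x(tool) [-0.0138  0.0114  0.0312] [-0.0727  0.0311] z [-0.0168 -0.0107  0.0001] toolx world [-1.    0.06  0.  ]
rim fit [ 0.5134  0.055  -0.0619] -3.55 -26785.273284550298 120434 42455
```

View pics/w3.png

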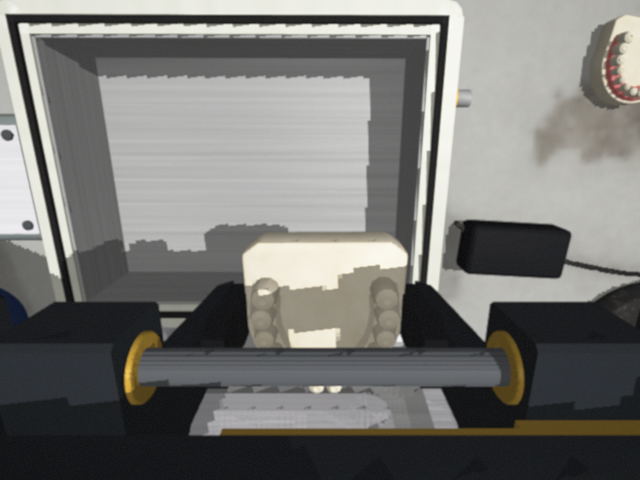

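The well is clear below the held model, with the rim at (20–460, 10–300). Lowering it.

Call:
step_arm(increments=[[[-0.1,-0.2,-2.0],[0,0,0]],[[-0.1,-0.1,-3.5],[0,0,0]],[[0,0,-3.5],[0,0,0]],[[0,0,-2.5],[0,0,0]],[[0,0,-1.2],[0,0,0]],[[0,0,-0.6],[0,0,0]],[[0,0,-0.4],[0,0,0]],[[0,0,-0.2],[0,0,0]],[[0,0,0],[0,0,0]],[[0,0,0],[0,0,0]]])

```text
clock: 6.25
tool_pos: [0.5568, 0.1018, 0.0465]
eef_rot: [0.032, 0.999, 0.0, 0.001]
contact_force: [0.4, 0.4, -0.8]
opening: 0.721
finger_force: 20.0
```

Call:
step_arm(increments=[[[0,0,-0.1],[0,0,0]],[[0,0,-0.1],[0,0,0]],[[0,0,0],[0,0,0]],[[0,0,0],[0,0,0]],[[0,0,0],[0,0,0]],[[0,0,0],[0,0,0]],[[0,0,0],[0,0,0]],[[0,0,0],[0,0,0]],[[0,0,0],[0,0,0]],[[0,0,0],[0,0,0]]])

```text
clock: 7.25
tool_pos: [0.5562, 0.1017, 0.0437]
eef_rot: [0.032, 1.0, 0.0, -0.0]
contact_force: [0.6, -0.4, -0.6]
opening: 0.718
finger_force: 20.0
```

Call:
step_arm(increments=[[[0,0,0],[0,0,0]],[[0,0,0],[0,0,0]],[[0,0,0],[0,0,0]],[[0,0,0],[0,0,0]],[[0,0,0.5],[0,0,0]],[[0,0,2],[0,0,0]],[[0,0,4],[0,0,0]],[[0,0,5],[0,0,0]],[[0,0,4.5],[0,0,0]],[[0,0,0],[0,0,0]]], fingers=0.8)

```text
clock: 8.25
tool_pos: [0.5599, 0.103, 0.21]
eef_rot: [0.032, 0.999, 0.002, 0.006]
contact_force: [-0.2, -0.2, -1.2]
opening: 0.8
finger_force: 0.0
```

```bash
python3 - <<'E'
from h import *
st(); s=snap('wrist'); W=cloud(s)
fitmodel(W,'B')
s=snap('top'); W=cloud(s); fitmodel(W,'G'); fitmodel(W,'P')
E
```

```text
t 8.25 tcp [0.5599 0.103  0.21  ] F [-0.2 -0.2 -1.2] op 0.8 ff 0.0 q [-0.06  0.66 -0.34  1.78  0.3   0.75  0.95]
z [ 0.012  0.003 -1.   ] y [0.063 0.998 0.004]
B mid [0.4471 0.3655] yaw -10.2 graspXY [0.4373 0.3672] cost 0.0299
G mid [ 0.4299 -0.3046] yaw -14.9 graspXY [ 0.4203 -0.302 ] cost 0.0475
P mid [ 0.5925 -0.3688] yaw 22.9 graspXY [ 0.5833 -0.3726] cost 0.0611
```

Call:
step_arm(increments=[[[-1.0,2.4,0],[0,0,-2]],[[-2.0,4.0,0],[0,0,-2]],[[-2.0,4.5,0],[0,0,-2]],[[-2.0,4.5,0],[0,0,-2]],[[-2.0,4.5,0],[0,0,-2]],[[-2.0,4.0,0],[0,0,0]],[[-1.3,2.5,-1],[0,0,0]],[[0,0,-2.0],[0,0,0]],[[0,0,0],[0,0,0]],[[0,0,0],[0,0,0]]], fingers=1)

```text
clock: 9.35
tool_pos: [0.4329, 0.3641, 0.1724]
eef_rot: [0.119, 0.993, -0.002, -0.001]
contact_force: [0.7, -0.1, 0.1]
opening: 0.998
finger_force: 0.0
```

```bash
python3 - <<'E'
from h import *
st(); s=snap('wrist'); W=cloud(s)
fitmodel(W,'B')
E
```

```text
t 9.35 tcp [0.4329 0.3641 0.1724] F [ 0.7 -0.1  0.1] op 0.998 ff 0.0 q [-0.65  0.7  -0.22  1.81  0.23  0.66  0.33]
z [-0.002 -0.003 -1.   ] y [ 0.236  0.972 -0.004]
B mid [0.4494 0.364 ] yaw -15.0 graspXY [0.4397 0.3666] cost 0.003
```

Call:
step_arm(increments=[[[0.3,0.2,-2.5],[0,0,0]],[[0.2,0,-3.6],[0,0,0]],[[0,0,-3.6],[0,0,0]],[[0,0,-3.0],[0,0,0]],[[0,0,-2.0],[0,0,0]],[[0,0,-1.2],[0,0,0]],[[0,0,-0.6],[0,0,0]],[[0,0,-0.3],[0,0,0]],[[0,0,0],[0,0,0]],[[0,0,0],[0,0,0]]])

```text
clock: 10.4
tool_pos: [0.4388, 0.3681, 0.0066]
eef_rot: [0.119, 0.993, 0.001, 0.0]
contact_force: [0.5, -0.5, 1.7]
opening: 1.002
finger_force: 0.0
```

Call:
step_arm(increments=[[[0,0,0],[0,0,0]],[[0,0,0],[0,0,0]],[[0,0,0],[0,0,0]],[[0,0,0],[0,0,0]],[[0,0,0],[0,0,0]],[[0,0,0],[0,0,0]],[[0,0,0],[0,0,0]],[[0,0,0],[0,0,0]],[[0,0,0],[0,0,0]],[[0,0,0],[0,0,0]]], fingers=0.5)

```text
clock: 11.4
tool_pos: [0.4382, 0.3676, 0.0059]
eef_rot: [0.119, 0.993, -0.0, -0.0]
contact_force: [-1.0, -1.3, 5.8]
opening: 0.675
finger_force: 20.0
```

Call:
step_arm(increments=[[[0,0,0.5],[0,0,0]],[[0,0,1.0],[0,0,0]],[[0,0,2.0],[0,0,0]],[[0,0,3.0],[0,0,0]],[[0,0,4.0],[0,0,0]],[[0,0,4.0],[0,0,0]],[[0,0,3.5],[0,0,0]],[[0,0,0],[0,0,0]],[[0,0,0],[0,0,0]],[[0,0,0],[0,0,0]]])

```text
clock: 12.4
tool_pos: [0.4375, 0.3668, 0.1846]
eef_rot: [0.118, 0.993, -0.001, -0.001]
contact_force: [-0.2, 0.0, -0.3]
opening: 0.667
finger_force: 20.0
```

```bash
python3 - <<'E'
from h import *
st(); s=snap('wrist','w4.png'); held()
E
```

```text
t 12.4 tcp [0.4375 0.3668 0.1846] F [-0.2  0.  -0.3] op 0.667 ff 19.986351125116926 q [-0.64  0.69 -0.23  1.78  0.23  0.69  0.33]
z [-0.002 -0.002 -1.   ] y [ 0.235  0.972 -0.002]
heel x(tool) [-0.0153  0.0052  0.0208] [-0.0326  0.0207] z [-0.0181 -0.0093  0.0011] toolx world [-0.97  0.24  0.  ]
```

Call:
step_arm(increments=[[[0.3,-2.5,0],[0,0,2]],[[0.5,-4.0,0],[0,0,2]],[[0.5,-4.5,0],[0,0,2]],[[0.5,-4.5,0],[0,0,2]],[[0.5,-4.5,0],[0,0,2]],[[0.4,-3.5,0],[0,0,0]],[[0,-2.0,0],[0,0,0]],[[0,-0.3,0],[0,0,0]],[[0,0,0],[0,0,0]],[[0,0,0],[0,0,0]]])

```text
clock: 13.45
tool_pos: [0.4651, 0.1117, 0.1854]
eef_rot: [0.03, 1.0, 0.001, -0.0]
contact_force: [-0.2, 0.4, -0.9]
opening: 0.672
finger_force: 20.0
```

Call:
step_arm(increments=[[[0,0,-2.0],[0,0,0]],[[0,0,-3.5],[0,0,0]],[[0,0,-2.5],[0,0,0]],[[0,0,0],[0,0,0]],[[0,0,0],[0,0,0]],[[0,0,0],[0,0,0]],[[0,0,0],[0,0,0]],[[0,0,0],[0,0,0]],[[0,0,0],[0,0,0]],[[0,0,0],[0,0,0]]])

```text
clock: 14.45
tool_pos: [0.4654, 0.1096, 0.1061]
eef_rot: [0.032, 0.999, 0.0, 0.0]
contact_force: [0.3, -0.6, -1.7]
opening: 0.671
finger_force: 20.0
```

.1061 → .044: 6.2 cm more.

Call:
step_arm(increments=[[[0,0,-2.0],[0,0,0]],[[0,0,-2.0],[0,0,0]],[[0,0,-1.0],[0,0,0]],[[0,0,-0.5],[0,0,0]],[[0,0,-0.4],[0,0,0]],[[0,0,-0.2],[0,0,0]],[[0,0,-0.1],[0,0,0]],[[0,0,0],[0,0,0]],[[0,0,0],[0,0,0]],[[0,0,0],[0,0,0]]])

```text
clock: 15.45
tool_pos: [0.4655, 0.1098, 0.044]
eef_rot: [0.032, 1.0, 0.0, 0.0]
contact_force: [0.4, -0.1, -1.9]
opening: 0.673
finger_force: 20.0
```

Call:
step_arm(increments=[[[0,0,0],[0,0,0]],[[0,0,0],[0,0,0]],[[0,0,0],[0,0,0]],[[0,0,0],[0,0,0]],[[0,0,0.5],[0,0,0]],[[0,0,2],[0,0,0]],[[0,0,4],[0,0,0]],[[0,0,5],[0,0,0]],[[0,0,5],[0,0,0]],[[0,0,3.5],[0,0,0]]], fingers=0.76)

```text
clock: 16.45
tool_pos: [0.4655, 0.1098, 0.2472]
eef_rot: [0.032, 1.0, 0.001, 0.001]
contact_force: [1.0, -0.7, 0.5]
opening: 0.757
finger_force: 0.0
```

```bash
python3 - <<'E'
from h import *
st()
s=snap('top'); W=cloud(s); fitmodel(W,'G'); fitmodel(W,'P')
E
```

```text
t 16.45 tcp [0.4655 0.1098 0.2472] F [ 1.  -0.7  0.5] op 0.757 ff 0.0 q [-0.06  0.51 -0.41  1.98  0.3   0.71  0.86]
z [ 0.003  0.001 -1.   ] y [0.063 0.998 0.001]
G mid [ 0.4303 -0.3045] yaw -14.7 graspXY [ 0.4207 -0.302 ] cost 0.0502
P mid [ 0.5921 -0.3691] yaw 23.3 graspXY [ 0.5829 -0.373 ] cost 0.0547
```

Call:
step_arm(increments=[[[0.4,-2.0,0],[0,0,2]],[[1.0,-4.0,0],[0,0,3]],[[1.1,-4.7,0],[0,0,3]],[[1.1,-4.7,0],[0,0,3]],[[1.1,-4.7,0],[0,0,3]],[[1.1,-4.7,0],[0,0,3]],[[1.1,-4.7,0],[0,0,3]],[[1.1,-4.7,0],[0,0,3]],[[1.1,-4.7,0],[0,0,3]],[[1.1,-4.7,0],[0,0,0]]], fingers=1)

```text
clock: 17.5
tool_pos: [0.5667, -0.3285, 0.2436]
eef_rot: [-0.194, 0.981, 0.0, -0.0]
contact_force: [1.2, 0.4, 0.2]
opening: 0.997
finger_force: 0.0
```

Call:
step_arm(increments=[[[0.8,-3.0,0],[0,0,0]],[[0.6,-1.7,0],[0,0,0]],[[0,0,0],[0,0,0]],[[0,0,0],[0,0,0]],[[0,0,0],[0,0,0]],[[0,0,0],[0,0,0]],[[0,0,0],[0,0,0]],[[0,0,0],[0,0,0]],[[0,0,0],[0,0,0]],[[0,0,0],[0,0,0]]])

```text
clock: 18.5
tool_pos: [0.5812, -0.3733, 0.2438]
eef_rot: [-0.194, 0.981, 0.0, -0.0]
contact_force: [0.0, -0.7, 0.2]
opening: 0.996
finger_force: 0.0
```

```bash
python3 - <<'E'
from h import *
S=st(); s=snap('wrist','w5.png'); W=cloud(s)
c,a,g=fitmodel(W,'P'); fitmodel(W,'G')
T=load('top'); V=cloud(T)
for nm,Z in (('w',W),('t',V)):
    for n,(x,y,rr) in dict(art=(.588,-.51,.09),burn=(.627,-.223,.06)).items():
        m=(np.hypot(Z[:,:,0]-x,Z[:,:,1]-y)<rr)&(Z[:,:,2]>.05)&(Z[:,:,2]<.12); q=Z[m][:,:2]-g; t=np.radians(a)
        u=q@[np.cos(t),np.sin(t)]; v=q@[-np.sin(t),np.cos(t)]
        if len(q): print(nm,n,len(q),'u',np.percentile(u,[1,99]).round(3),'v',np.percentile(v,[1,99]).round(3), 'v in |u|<.045', np.percentile(v[abs(u)<.045],[1,99]).round(3) if (abs(u)<.045).any() else None)
E
```

```text
t 18.5 tcp [ 0.5812 -0.3733  0.2438] F [ 0.  -0.7  0.2] op 0.996 ff 0.0 q [ 0.76  0.82 -0.55  1.32  0.44  1.12  2.13]
z [-0.  0. -1.] y [-0.381  0.925  0.   ]
P mid [ 0.5961 -0.3674] yaw 20.0 graspXY [ 0.5868 -0.3708] cost 0.0024
G mid [ 0.4309 -0.3025] yaw -15.1 graspXY [ 0.4212 -0.2999] cost 0.0133
w art 6693 u [-0.086  0.012] v [-0.216 -0.096] v in |u|<.045 [-0.217 -0.095]
w burn 294 u [0.083 0.118] v [0.095 0.11 ] v in |u|<.045 None
t art 616 u [-0.087  0.012] v [-0.215 -0.096] v in |u|<.045 [-0.216 -0.095]
t burn 187 u [0.072 0.121] v [0.095 0.142] v in |u|<.045 None
```

View pics/w5.png

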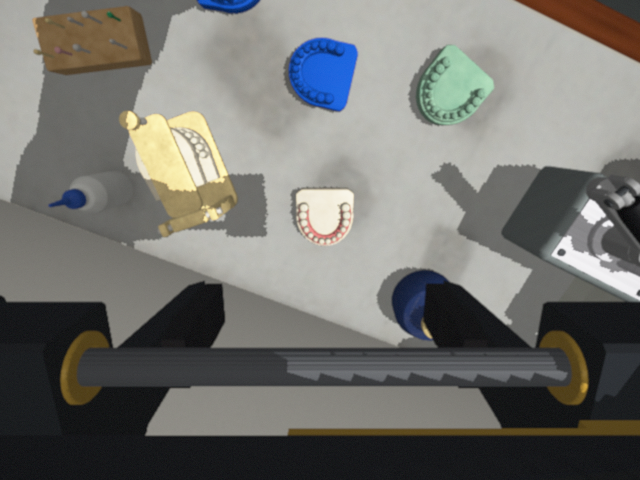

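P is the pink one at (325,215), next to the articulator at (190,170). I'll shift the hand 9 mm away from the articulator before descending.

Call:
step_arm(increments=[[[0.2,0.6,-2.5],[0,0,-1]],[[0.1,0.5,-3.6],[0,0,0]],[[0,0,-3.6],[0,0,0]],[[0,0,-3.6],[0,0,0]],[[0,0,-3.6],[0,0,0]],[[0,0,-3.0],[0,0,0]],[[0,0,-2.2],[0,0,0]],[[0,0,-1.2],[0,0,0]],[[0,0,-0.6],[0,0,0]],[[0,0,0],[0,0,0]]])

```text
clock: 19.55
tool_pos: [0.5843, -0.3623, 0.0047]
eef_rot: [-0.186, 0.983, 0.0, -0.0]
contact_force: [0.1, -0.5, -0.4]
opening: 0.999
finger_force: 0.0
```

Call:
step_arm(increments=[[[0,0,0],[0,0,0]],[[0,0,0],[0,0,0]],[[0,0,0],[0,0,0]],[[0,0,0],[0,0,0]],[[0,0,0],[0,0,0]],[[0,0,0],[0,0,0]],[[0,0,0],[0,0,0]],[[0,0,0],[0,0,0]],[[0,0,0],[0,0,0]],[[0,0,0],[0,0,0]]], fingers=0.5)

```text
clock: 20.55
tool_pos: [0.5851, -0.3638, 0.0059]
eef_rot: [-0.185, 0.983, -0.001, 0.001]
contact_force: [-0.1, -2.9, 6.4]
opening: 0.669
finger_force: 20.0
```

Call:
step_arm(increments=[[[0,0,0.5],[0,0,0]],[[0,0,1.0],[0,0,0]],[[0,0,2.0],[0,0,0]],[[0,0,3.0],[0,0,0]],[[0,0,4.0],[0,0,0]],[[0,0,5.0],[0,0,0]],[[0,0,4.5],[0,0,0]],[[0,0,2.0],[0,0,0]],[[0,0,0],[0,0,0]],[[0,0,0],[0,0,0]]])

```text
clock: 21.55
tool_pos: [0.5836, -0.3618, 0.2248]
eef_rot: [-0.186, 0.983, 0.0, -0.0]
contact_force: [-0.7, -0.1, -1.5]
opening: 0.668
finger_force: 19.9
```

```bash
python3 - <<'E'
from h import *
st(); s=snap('wrist','w6.png'); held(); fitmodel(cloud(s),'G')
E
```

```text
t 21.55 tcp [ 0.5836 -0.3618  0.2248] F [-0.7 -0.1 -1.5] op 0.668 ff 19.893559299234767 q [ 0.75  0.83 -0.54  1.36  0.45  1.07  2.08]
z [-0.001  0.    -1.   ] y [-0.365  0.931  0.001]
heel x(tool) [-0.0158  0.006   0.0229] [-0.0306  0.0228] z [-0.0192 -0.0103  0.0001] toolx world [-0.93 -0.37  0.  ]
G mid [ 0.4308 -0.3025] yaw -14.8 graspXY [ 0.4212 -0.2999] cost 0.013
```

View pics/w6.png

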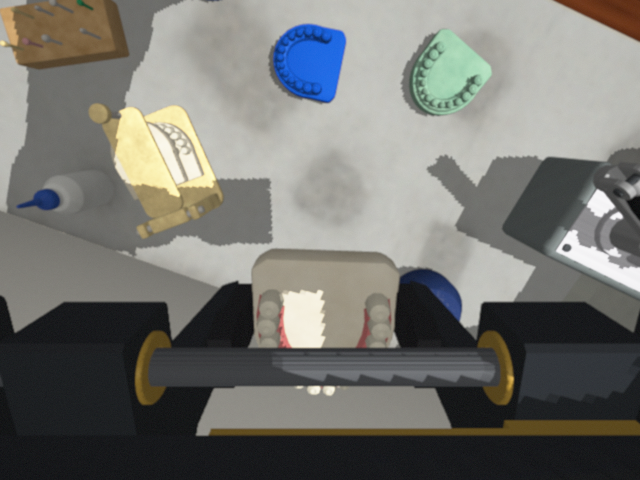

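P is held square and the articulator is untouched at (165,170). Carrying P to the rear right of the well.

Call:
step_arm(increments=[[[-0.3,2.5,0],[0,0,-3]],[[-0.4,4.0,0],[0,0,-3]],[[-0.5,4.4,0],[0,0,-3]],[[-0.5,4.4,0],[0,0,-3]],[[-0.5,4.4,0],[0,0,-3]],[[-0.5,4.4,0],[0,0,-3]],[[-0.5,4.4,0],[0,0,-3]],[[-0.4,4.4,0],[0,0,-3]],[[-0.3,3.0,0],[0,0,-1]],[[0,1.0,0],[0,0,0]]])

```text
clock: 22.6
tool_pos: [0.5434, 0.0113, 0.2234]
eef_rot: [0.028, 1.0, 0.001, -0.002]
contact_force: [-0.1, -0.6, -1.3]
opening: 0.667
finger_force: 19.9
```

Call:
step_arm(increments=[[[0,0,-2.0],[0,0,0]],[[0,0,-3.5],[0,0,0]],[[0,0,-4.0],[0,0,0]],[[0,0,-2.5],[0,0,0]],[[0,0,0],[0,0,0]],[[0,0,0],[0,0,0]],[[0,0,0],[0,0,0]],[[0,0,0],[0,0,0]],[[0,0,0],[0,0,0]],[[0,0,0],[0,0,0]]])

```text
clock: 23.6
tool_pos: [0.5457, 0.0066, 0.1055]
eef_rot: [0.032, 1.0, 0.0, 0.001]
contact_force: [-0.9, 0.0, -1.2]
opening: 0.67
finger_force: 19.9
```

Call:
step_arm(increments=[[[0,0.4,-1.0],[0,0,0]],[[0,0,-2.0],[0,0,0]],[[0,0,-1.2],[0,0,0]],[[0,0,-0.8],[0,0,0]],[[0,0,-0.5],[0,0,0]],[[0,0,-0.3],[0,0,0]],[[0,0,-0.2],[0,0,0]],[[0,0,-0.1],[0,0,0]],[[0,0,0],[0,0,0]],[[0,0,0],[0,0,0]]])

```text
clock: 24.6
tool_pos: [0.5454, 0.0107, 0.044]
eef_rot: [0.032, 1.0, 0.0, 0.0]
contact_force: [0.1, 0.4, -0.5]
opening: 0.671
finger_force: 19.9
```

Call:
step_arm(increments=[[[0,0,0],[0,0,0]],[[0,0,0],[0,0,0]],[[0,0,0],[0,0,0]],[[0,0,0],[0,0,0]],[[0,0,0.5],[0,0,0]],[[0,0,2],[0,0,0]],[[0,0,4],[0,0,0]],[[0,0,5],[0,0,0]],[[0,0,5],[0,0,0]],[[0,0,3.5],[0,0,0]]], fingers=0.75)

```text
clock: 25.6
tool_pos: [0.5458, 0.0109, 0.2474]
eef_rot: [0.031, 1.0, 0.0, 0.002]
contact_force: [1.4, 0.6, 0.0]
opening: 0.748
finger_force: 0.0
```

Call:
step_arm(increments=[[[-0.8,-2.0,0],[0,0,-2]],[[-1.6,-4.0,0],[0,0,-2]],[[-1.8,-4.4,0],[0,0,-2]],[[-1.8,-4.4,0],[0,0,-2]],[[-1.8,-4.4,0],[0,0,-2]],[[-1.8,-4.4,0],[0,0,-1]],[[-1.8,-4.4,0],[0,0,0]],[[-1.1,-3.0,-2],[0,0,0]],[[0,0,-4.0],[0,0,0]],[[0,0,0],[0,0,0]]], fingers=1)

```text
clock: 26.6
tool_pos: [0.4167, -0.299, 0.1807]
eef_rot: [0.128, 0.992, 0.001, -0.004]
contact_force: [-1.7, 0.2, 0.7]
opening: 1.0
finger_force: 0.0
```

```bash
python3 - <<'E'
from h import *
S=st(); s=snap('wrist','w7.png'); W=cloud(s)
c,a,g=fitmodel(W,'G')
m=(W[:,:,2]>.01)&(W[:,:,2]<.05)&(abs(W[:,:,0]-.45)<.15)&(W[:,:,1]<-.33)&(W[:,:,1]>-.5); q=W[m][:,:2]-g; t=np.radians(a); u=q@[np.cos(t),np.sin(t)]; v=q@[-np.sin(t),np.cos(t)]
print('neighbour v',np.percentile(v[(abs(u)<.02)&(v<-.04)],[50,99]) if ((abs(u)<.02)&(v<-.04)).any() else None)
E
```

```text
t 26.6 tcp [ 0.4167 -0.299   0.1807] F [-1.7  0.2  0.7] op 1.0 ff 0.0 q [ 0.75  0.65 -0.35  1.95  0.36  0.61  1.48]
z [-0.007  0.004 -1.   ] y [0.254 0.967 0.002]
G mid [ 0.4335 -0.3037] yaw -17.0 graspXY [ 0.4239 -0.3007] cost 0.0032
neighbour v None
```

Call:
step_arm(increments=[[[0.4,-0.1,-2.5],[0,0,-1]],[[0.2,-0.1,-3.6],[0,0,0]],[[0,0,-3.6],[0,0,0]],[[0,0,-3.0],[0,0,0]],[[0,0,-2.0],[0,0,0]],[[0,0,-1.2],[0,0,0]],[[0,0,-0.6],[0,0,0]],[[0,0,-0.3],[0,0,0]],[[0,0,0],[0,0,0]],[[0,0,0],[0,0,0]]])

```text
clock: 27.65
tool_pos: [0.4267, -0.3017, 0.0166]
eef_rot: [0.136, 0.991, -0.0, 0.001]
contact_force: [0.0, -0.2, -0.2]
opening: 0.999
finger_force: 0.0
```

Call:
step_arm(increments=[[[-0.2,0,-0.5],[0,0,0]],[[0,0,-0.4],[0,0,0]],[[0,0,-0.2],[0,0,0]],[[0,0,0],[0,0,0]],[[0,0,0],[0,0,0]],[[0,0,0],[0,0,0]],[[0,0,0],[0,0,0]],[[0,0,0],[0,0,0]],[[0,0,0],[0,0,0]],[[0,0,0],[0,0,0]]])

```text
clock: 28.65
tool_pos: [0.4242, -0.3013, 0.0048]
eef_rot: [0.136, 0.991, 0.0, 0.0]
contact_force: [-0.1, 0.4, -0.4]
opening: 0.999
finger_force: 0.0
```

Call:
step_arm(increments=[[[0,0,0],[0,0,0]],[[0,0,0],[0,0,0]],[[0,0,0],[0,0,0]],[[0,0,0],[0,0,0]],[[0,0,0],[0,0,0]],[[0,0,0],[0,0,0]],[[0,0,0],[0,0,0]],[[0,0,0],[0,0,0]],[[0,0,0],[0,0,0]],[[0,0,0],[0,0,0]]], fingers=0.5)

```text
clock: 29.65
tool_pos: [0.4243, -0.3013, 0.0047]
eef_rot: [0.136, 0.991, 0.0, 0.0]
contact_force: [0.4, 0.1, 0.1]
opening: 0.698
finger_force: 20.0
```

Call:
step_arm(increments=[[[0,0,0.5],[0,0,0]],[[0,0,1.0],[0,0,0]],[[0,0,2.0],[0,0,0]],[[0,0,3.0],[0,0,0]],[[0,0,4.0],[0,0,0]],[[0,0,5.0],[0,0,0]],[[0,0,4.5],[0,0,0]],[[0,0,2.0],[0,0,0]],[[0,0,0],[0,0,0]],[[0,0,0],[0,0,0]]])

```text
clock: 30.65
tool_pos: [0.4235, -0.3013, 0.2247]
eef_rot: [0.136, 0.991, -0.0, -0.0]
contact_force: [-0.8, 0.2, -1.7]
opening: 0.691
finger_force: 20.0
```

```bash
python3 - <<'E'
from h import *
st(); s=snap('wrist','w8.png'); held()
E
```

```text
t 30.65 tcp [ 0.4235 -0.3013  0.2247] F [-0.8  0.2 -1.7] op 0.691 ff 19.99446451663971 q [ 0.78  0.59 -0.4   1.89  0.33  0.73  1.49]
z [-0.001 -0.    -1.   ] y [ 0.269  0.963 -0.   ]
heel x(tool) [-0.0145  0.0073  0.0239] [-0.0314  0.0238] z [-0.0198 -0.0116 -0.0008] toolx world [-0.96  0.27  0.  ]
```

Call:
step_arm(increments=[[[0.2,2.0,0],[0,0,2]],[[0.5,4.0,0],[0,0,2]],[[0.5,4.4,0],[0,0,2]],[[0.5,4.4,0],[0,0,2]],[[0.5,4.4,0],[0,0,2]],[[0.5,4.4,0],[0,0,2]],[[0.5,4.0,0],[0,0,0]],[[0.4,3.0,0],[0,0,0]],[[0.2,1.2,0],[0,0,0]],[[0,0,0],[0,0,0]]])

```text
clock: 31.7
tool_pos: [0.4615, 0.0189, 0.224]
eef_rot: [0.029, 1.0, 0.0, -0.001]
contact_force: [0.5, -1.1, -1.9]
opening: 0.695
finger_force: 20.0
```

Call:
step_arm(increments=[[[0,0,-2.0],[0,0,0]],[[0,0,-3.5],[0,0,0]],[[0,0,-4.0],[0,0,0]],[[0,0,-2.5],[0,0,0]],[[0,0,0],[0,0,0]],[[0,0,0],[0,0,0]],[[0,0,0],[0,0,0]],[[0,0,0],[0,0,0]],[[0,0,0],[0,0,0]],[[0,0,0],[0,0,0]]])

```text
clock: 32.7
tool_pos: [0.4626, 0.0166, 0.1054]
eef_rot: [0.032, 0.999, 0.0, 0.001]
contact_force: [-0.1, -0.4, -0.4]
opening: 0.693
finger_force: 20.0
```

Call:
step_arm(increments=[[[-0.2,0,-1.0],[0,0,0]],[[0,0,-2.0],[0,0,0]],[[0,0,-1.2],[0,0,0]],[[0,0,-0.8],[0,0,0]],[[0,0,-0.5],[0,0,0]],[[0,0,-0.4],[0,0,0]],[[0,0,-0.2],[0,0,0]],[[0,0,-0.1],[0,0,0]],[[0,0,0],[0,0,0]],[[0,0,0],[0,0,0]]])

```text
clock: 33.7
tool_pos: [0.4604, 0.0167, 0.043]
eef_rot: [0.032, 1.0, 0.0, 0.0]
contact_force: [-0.0, 0.3, -1.0]
opening: 0.693
finger_force: 20.0
```

Call:
step_arm(increments=[[[0,0,0],[0,0,0]],[[0,0,0],[0,0,0]],[[0,0,0],[0,0,0]],[[0,0,0],[0,0,0]],[[0,0,0.5],[0,0,0]],[[0,0,2],[0,0,0]],[[0,0,4],[0,0,0]],[[0,0,5],[0,0,0]],[[0,0,5],[0,0,0]],[[0,0,5],[0,0,0]]], fingers=0.77)

```text
clock: 34.7
tool_pos: [0.4593, 0.0165, 0.2601]
eef_rot: [0.031, 1.0, 0.0, -0.0]
contact_force: [0.9, -1.0, -1.3]
opening: 0.77
finger_force: 0.0
```

Call:
step_arm(increments=[[[-1,0,4],[0,0,0]],[[-2,0,4],[0,0,0]],[[-2,0,4],[0,0,0]],[[-2,0,4],[0,0,0]],[[0,0,0],[0,0,0]],[[0,0,0],[0,0,0]],[[0,0,0],[0,0,0]],[[0,0,0],[0,0,0]],[[0,0,0],[0,0,0]],[[0,0,0],[0,0,0]]])

```text
clock: 35.7
tool_pos: [0.3902, 0.0167, 0.417]
eef_rot: [0.031, 1.0, 0.0, -0.001]
contact_force: [-0.1, 0.4, 0.8]
opening: 0.772
finger_force: 0.0
```

```bash
python3 - <<'E'
from h import *
st(); s=snap('top'); p=s['p'][:,:,::-1]
cv2.imwrite('pics/t2.png',cv2.resize(p[140:300,230:420],(760,640),interpolation=3)[:600])
W=cloud(s); x,y,a=np.load('cham.npy'); 
# lid and handle in chamber coords
u=np.cos(a)*(W[:,:,0]-x)+np.sin(a)*(W[:,:,1]-y); v=-np.sin(a)*(W[:,:,0]-x)+np.cos(a)*(W[:,:,1]-y); z=W[:,:,2]
m=(z>.23)&(z<.33)&(abs(v)<.14)&(u>.08)&(u<.26); print('tall',m.sum())
h=np.histogram2d(u[m],z[m],bins=[np.arange(.1,.26,.01),np.arange(.23,.33,.01)])[0].astype(int); print(h)
E
```

```text
t 35.7 tcp [0.3902 0.0167 0.417 ] F [-0.1  0.4  0.8] op 0.772 ff 0.0 q [ 0.33  0.18 -0.59  1.89  0.11  1.11  1.2 ]
z [-0.002  0.    -1.   ] y [0.063 0.998 0.   ]
tall 2763
[[  0   0   0   0   0   0   0   0   0]
 [ 94  54  22   4   1   0   0   0   0]
 [ 71 102 135 164 200 162 136  18   0]
 [  3   0   0   0   2  24 122 183 306]
 [  0   0   0   0   0   0   0  26 265]
 [  0   0   0   0   0   6   1   0   0]
 [  0   0   0   0   8  23   0   0   0]
 [  0   0   0   0  17  19   0   0   0]
 [  0   0   0   6 108  96   0   0   0]
 [  0   0   0   1  76  66   0   0   0]
 [  0   0   0   0   0   0   0   0   0]
 [  0   0   0   0   0   0   0   0   0]
 [  0   0   0   1  13  17   0   0   0]
 [ 11   7   0   0   3  26  19   1   0]
 [  0   0   0   0   1  11  23   2   0]]
```

View pics/t2.png

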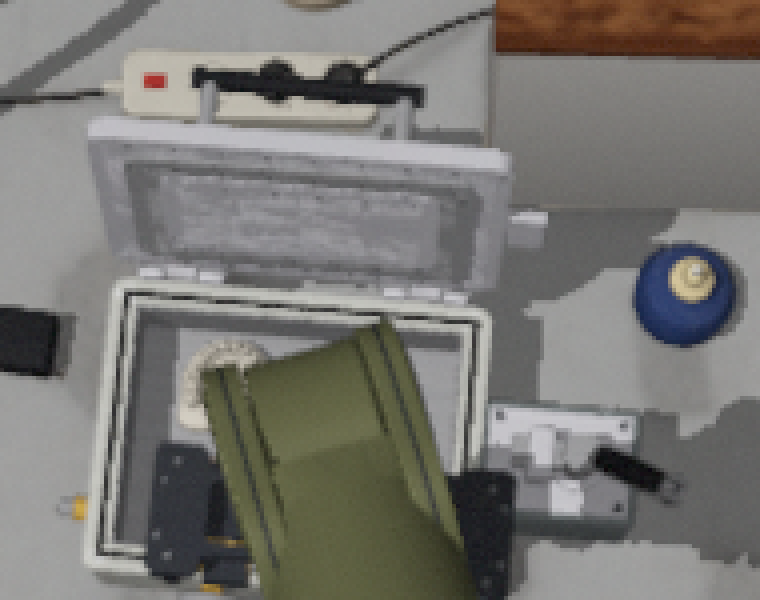

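The robot hides most of the well from the top camera; the crank shows at (640,475) and the bar handle at (305,85). I check the well with the wrist camera.

```bash
python3 - <<'E'
from h import *
s=snap('wrist','w9.png'); W=cloud(s); q=rim(W)
x,y,a=q
u=np.cos(a)*(W[:,:,0]-x)+np.sin(a)*(W[:,:,1]-y); v=-np.sin(a)*(W[:,:,0]-x)+np.cos(a)*(W[:,:,1]-y); z=W[:,:,2]
for su in (1,-1):
  for sv in (1,-1):
    m=(u*su>0)&(u*su<.082)&(v*sv>0)&(v*sv<.11)&(z>.050)&(z<.09)
    if m.sum(): print(su,sv,m.sum(),'u',np.percentile(u[m],[1,99]).round(3),'v',np.percentile(v[m],[1,99]).round(3),'z',np.percentile(z[m],[50,99]).round(3))
E
```

```text
rim fit [ 0.5153  0.0552 -0.0653] -3.74 -5877.61749208356 32874 9169
1 1 2033 u [0.006 0.082] v [0.002 0.077] z [0.055 0.088]
1 -1 2165 u [0.01  0.082] v [-0.106 -0.003] z [0.056 0.089]
-1 1 1451 u [-0.074 -0.016] v [0.021 0.079] z [0.053 0.063]
-1 -1 1526 u [-0.076 -0.017] v [-0.072 -0.013] z [0.054 0.064]
```

View pics/w9.png

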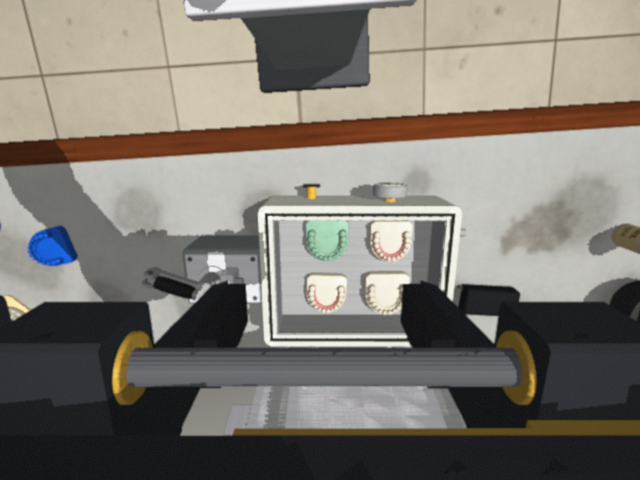

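All four models are in the well, teeth up: green (325,240), pink (390,240), pink (325,290) and white (385,290). Next is the lid. I check the clearance behind it and the exact handle position.

```bash
python3 - <<'E'
from h import *
s=load('top'); W=cloud(s)
m=(W[:,:,0]>.6)&(W[:,:,0]<.95)&(W[:,:,1]<.3)&(W[:,:,1]>-.2)
X=W[m]
for x in np.arange(.66,.94,.03):
    print(round(x,2),' '.join('%4d'%(1000*np.max(q)) if len(q:=X[(abs(X[:,0]-x)<.015)&(abs(X[:,1]-y)<.015),2]) else '   .' for y in np.arange(.28,-.2,-.03)))
a=-.0628; x,y=.5138,.055
u=np.cos(a)*(W[:,:,0]-x)+np.sin(a)*(W[:,:,1]-y); v=-np.sin(a)*(W[:,:,0]-x)+np.cos(a)*(W[:,:,1]-y); z=W[:,:,2]; p=s['p'].astype(int)
h=(z>.255)&(z<.31)&(u>.15)&(u<.22)&(abs(v)<.09)&(p.sum(2)<180); print(h.sum(),np.median(u[h]),np.percentile(v[h],[1,99]),np.median(z[h]),'world',np.median(W[h],0))
E
```

```text
0.66   12   13   14  313  323  321  321  323  326  322  323  323  320   11   11    9   44
0.69    9    9   11    8    .  282  289  284  288  288  289    .    .    6   10    8    7
0.72   11   10   10    .    .  283  289  288  283  283  277    .  289  292  291  291  294
0.75   10   10    7   37   36   34   40   35   35   37    8    9  303  305  305  304  303
0.78   15   14   19   40   42   40   41   65   65   67    6   10  304  303  304  305  307
0.81    8    8   10   40   42   41   42   53   54   60   35   10  299  300  301  297  296
0.84   43    8   10   15   11   12   10   23   24    6   27   30   48    .    .    .    .
0.87   54   17    6   13   11   11   30   33   32   30   14    8   12    .    .    .    .
0.9  491  451   11   11    8    9   28   32   28   32   10   10    8    .    .  351  355
0.93  492  478  431    8   11   14    9   34   39   28   10    8    8   11    9  365  370
274 0.18900275284418352 [-0.07011832  0.07061014] 0.27974641330458705 world [0.70241934 0.04202559 0.27974641]
```

Call:
step_arm(increments=[[[2.0,0.2,0],[0,0,8.5]],[[3.3,0.3,0],[0,0,8.5]],[[3.3,0.3,0],[0,0,8.5]],[[3.3,0.3,0],[0,0,8.5]],[[3.3,0.3,0],[0,0,8.5]],[[3.3,0.3,0],[0,0,8.5]],[[3.3,0.3,0],[0,0,8.5]],[[3.3,0.3,0],[0,0,8.5]],[[3.3,0.2,0],[0,0,8.5]],[[3.0,0,0],[0,0,8.5]]], fingers=0.38)

```text
clock: 36.8
tool_pos: [0.7056, 0.0417, 0.4168]
eef_rot: [-0.654, 0.756, 0.0, -0.0]
contact_force: [0.1, -0.7, 0.8]
opening: 0.377
finger_force: 0.0
```

Call:
step_arm(increments=[[[0,0,-2],[0,0,5]],[[0,0,-2],[0,0,0]],[[0,0,0],[0,0,0]],[[0,0,0],[0,0,0]],[[0,0,0],[0,0,0]],[[0,0,0],[0,0,0]],[[0,0,0],[0,0,0]],[[0,0,0],[0,0,0]],[[0,0,0],[0,0,0]],[[0,0,0],[0,0,0]]])

```text
clock: 37.8
tool_pos: [0.7042, 0.0417, 0.3779]
eef_rot: [-0.684, 0.729, -0.0, -0.0]
contact_force: [0.7, -0.4, -0.2]
opening: 0.382
finger_force: 0.0
```

```bash
python3 - <<'E'
from h import *
st(); s=snap('wrist','w10.png'); W=cloud(s); p=s['p'].astype(int)
z=W[:,:,2]; m=(z>.25)&(z<.32)&(W[:,:,0]>.6)&(W[:,:,0]<.76)&(abs(W[:,:,1]-.03)<.12)
d=m&(W[:,:,0]>.675)
for yy in np.arange(-.06,.12,.02):
    q=W[d&(abs(W[:,:,1]-yy)<.01)]
    if len(q)>5: print(round(yy,2),len(q),np.percentile(q[:,0],[2,50,98]).round(4),np.percentile(q[:,2],[50,98]).round(4))
l=m&(W[:,:,0]<.675); print('lid edge x',np.percentile(W[l][:,0],[2,98]),'z',np.percentile(z[l],98))
E
```

```text
t 37.8 tcp [0.7042 0.0417 0.3779] F [ 0.7 -0.4 -0.2] op 0.382 ff 0.0 q [ 0.21  0.8  -0.84  1.04  0.56  1.51  2.58]
z [ 0. -0. -1.] y [-0.998  0.063 -0.   ]
-0.04 13 [0.7015 0.7052 0.7091] [0.28   0.2819]
-0.02 1316 [0.6758 0.6965 0.7097] [0.2809 0.284 ]
0.0 661 [0.6972 0.7042 0.7115] [0.2804 0.2824]
0.02 636 [0.6983 0.7056 0.713 ] [0.2804 0.2824]
0.04 566 [0.6998 0.7069 0.714 ] [0.2805 0.2825]
0.06 526 [0.7014 0.7083 0.7153] [0.2806 0.2825]
0.08 502 [0.7026 0.7095 0.7166] [0.2805 0.2824]
0.1 973 [0.6818 0.7034 0.7178] [0.2809 0.284 ]
lid edge x [0.64434357 0.66918899] z 0.31763105484561904
```

View pics/w10.png

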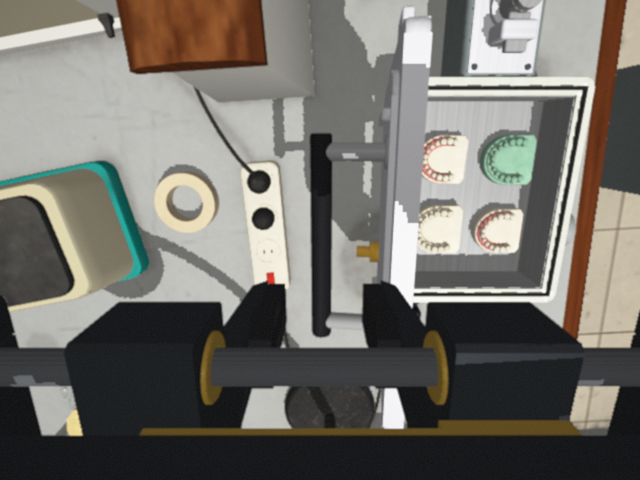

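The bar is at (320,235), running between its posts, with a brass knob on the lid's outer face at (370,250). q7 is near its limit, so I'll turn the hand by half a turn. First I check the knob's position.

```bash
python3 - <<'E'
from h import *
s=load('wrist'); W=cloud(s); p=s['p'].astype(int)
g=(p[:,:,0]>130)&(p[:,:,2]<90)&(p[:,:,0]-p[:,:,2]>60); g[:,:340]=0; g[:,400:]=0; g[:220]=0; g[280:]=0
print(g.sum(),np.percentile(W[g],[3,50,97],axis=0).round(3))
E
```

```text
249 [[0.653 0.083 0.162]
 [0.66  0.089 0.166]
 [0.673 0.096 0.172]]
```

Call:
step_arm(increments=[[[0,0,1],[0,0,-8.5]],[[0,0,1],[0,0,-8.5]],[[0,0,0],[0,0,-8.5]],[[0,0,0],[0,0,-8.5]],[[0,0,0],[0,0,-8.5]],[[0,0,0],[0,0,-8.5]],[[0,0,0],[0,0,-8.5]],[[0,0,0],[0,0,-8.5]],[[0,0,0],[0,0,-8.5]],[[0,0,0],[0,0,-8.5]]])

```text
clock: 38.85
tool_pos: [0.7042, 0.0418, 0.3977]
eef_rot: [-0.009, 1.0, 0.0, -0.0]
contact_force: [0.2, -0.2, -0.6]
opening: 0.381
finger_force: 0.0
```

Call:
step_arm(increments=[[[0,0,0],[0,0,-8.5]],[[0,0,0],[0,0,-8.5]],[[0,0,0],[0,0,-8.5]],[[0,0,0],[0,0,-8.5]],[[0,0,0],[0,0,-8.5]],[[0,0,0],[0,0,-8.5]],[[0,0,0],[0,0,-8.5]],[[0,0,0],[0,0,-8.5]],[[0,0,0],[0,0,-8.5]],[[0,0,0],[0,0,-8.5]]])

```text
clock: 39.85
tool_pos: [0.7041, 0.042, 0.3977]
eef_rot: [0.669, 0.744, 0.0, -0.0]
contact_force: [-0.0, -0.3, -0.2]
opening: 0.381
finger_force: 0.0
```

Call:
step_arm(increments=[[[0,0,0],[0,0,-5]],[[0,0,0],[0,0,-5]],[[0,0,0],[0,0,0]],[[0,0,0],[0,0,0]],[[0,0,0],[0,0,0]],[[0,0,0],[0,0,0]],[[0,0,0],[0,0,0]],[[0,0,0],[0,0,0]],[[0,0,0],[0,0,0]],[[0,0,0],[0,0,0]]])

```text
clock: 40.85
tool_pos: [0.7043, 0.0417, 0.3977]
eef_rot: [0.729, 0.685, 0.0, 0.0]
contact_force: [0.1, 1.3, -0.2]
opening: 0.379
finger_force: 0.0
```

```bash
python3 -c "
from h import *
st()"
```

```text
t 40.85 tcp [0.7043 0.0417 0.3977] F [ 0.1  1.3 -0.2] op 0.379 ff 0.0 q [-0.08  0.7  -0.12  1.02  0.08  1.42 -0.24]
z [ 0.  0. -1.] y [ 0.998 -0.063  0.   ]
```

Call:
step_arm(increments=[[[0.4,0,-1],[0,0,0]],[[0,0,-2.5],[0,0,0]],[[0,0,-2.5],[0,0,0]],[[0,0,-2],[0,0,0]],[[0,0,-1.5],[0,0,0]],[[0,0,-1.5],[0,0,0]],[[0,0,-1],[0,0,0]],[[0,0,-0.8],[0,0,0]],[[0,0,-0.6],[0,0,0]],[[0,0,0],[0,0,0]]], fingers=0.36)

```text
clock: 41.85
tool_pos: [0.708, 0.0417, 0.263]
eef_rot: [0.729, 0.685, -0.0, -0.0]
contact_force: [-0.4, -0.2, -0.4]
opening: 0.362
finger_force: 0.0
```

Call:
step_arm(increments=[[[0,0,0],[0,0,0]],[[0,0,0],[0,0,0]],[[0,0,0],[0,0,0]],[[0,0,0],[0,0,0]],[[0,0,0],[0,0,0]],[[0,0,0],[0,0,0]],[[0,0,0],[0,0,0]],[[0,0,0],[0,0,0]],[[0,0,0],[0,0,0]],[[0,0,0],[0,0,0]]], fingers=0.05, grip_force=20)

```text
clock: 42.85
tool_pos: [0.7065, 0.0419, 0.2644]
eef_rot: [0.729, 0.685, -0.001, -0.001]
contact_force: [-5.3, -0.2, 2.5]
opening: 0.165
finger_force: 20.0
```

Call:
step_arm(increments=[[[-0.93,0.06,0.42],[0,0,0]],[[-0.96,0.06,0.36],[0,0,0]],[[-0.94,0.06,0.31],[0,0,0]],[[-0.99,0.06,0.26],[0,0,0]],[[-0.97,0.06,0.2],[0,0,0]],[[-1.02,0.06,0.16],[0,0,0]],[[-1.02,0.06,0.1],[0,0,0]],[[-0.99,0.06,0.05],[0,0,0]],[[-1.02,0.06,0],[0,0,0]],[[-0.99,0.06,-0.06],[0,0,0]]], grip_force=30)

```text
clock: 43.85
tool_pos: [0.6099, 0.0482, 0.283]
eef_rot: [0.729, 0.685, 0.001, 0.001]
contact_force: [0.7, 0.7, -3.7]
opening: 0.159
finger_force: 30.0
```

Call:
step_arm(increments=[[[-0.99,0.06,-0.11],[0,0,0]],[[-0.97,0.06,-0.17],[0,0,0]],[[-0.97,0.06,-0.21],[0,0,0]],[[-0.96,0.06,-0.27],[0,0,0]],[[-0.94,0.06,-0.31],[0,0,0]],[[-0.92,0.06,-0.37],[0,0,0]],[[-0.9,0.06,-0.41],[0,0,0]],[[-0.88,0.06,-0.45],[0,0,0]],[[-0.86,0.05,-0.51],[0,0,0]],[[-0.82,0.05,-0.55],[0,0,0]]])

```text
clock: 44.85
tool_pos: [0.5162, 0.0546, 0.2482]
eef_rot: [0.729, 0.685, 0.0, -0.001]
contact_force: [-1.8, 3.1, -2.1]
opening: 0.157
finger_force: 30.0
```

Call:
step_arm(increments=[[[-0.8,0.05,-0.59],[0,0,0]],[[-0.77,0.05,-0.63],[0,0,0]],[[-0.73,0.05,-0.67],[0,0,0]],[[-0.69,0.04,-0.7],[0,0,0]],[[-0.66,0.04,-0.75],[0,0,0]],[[-0.62,0.04,-0.77],[0,0,0]],[[-0.57,0.04,-0.81],[0,0,0]],[[-0.53,0.03,-0.84],[0,0,0]],[[-0.49,0.03,-0.86],[0,0,0]],[[-0.45,0.03,-0.89],[0,0,0]]])

```text
clock: 45.85
tool_pos: [0.4538, 0.0583, 0.1724]
eef_rot: [0.729, 0.685, 0.0, -0.001]
contact_force: [-2.9, 5.0, -4.5]
opening: 0.163
finger_force: 30.0
```

Call:
step_arm(increments=[[[-0.15,0.01,-0.35],[0,0,0]],[[-0.14,0.01,-0.35],[0,0,0]],[[-0.13,0.01,-0.3],[0,0,0]],[[-0.12,0.01,-0.3],[0,0,0]],[[-0.1,0.01,-0.3],[0,0,0]],[[-0.08,0,-0.25],[0,0,0]],[[-0.06,0,-0.2],[0,0,0]],[[-0.04,0,-0.15],[0,0,0]],[[0,0,0],[0,0,0]],[[0,0,0],[0,0,0]]])

```text
clock: 46.85
tool_pos: [0.4454, 0.0588, 0.1508]
eef_rot: [0.728, 0.685, -0.0, -0.001]
contact_force: [-3.4, 5.7, -0.4]
opening: 0.158
finger_force: 30.0
```

Call:
step_arm(increments=[[[0,0,-0.1],[0,0,0]],[[0,0,-0.1],[0,0,0]],[[0,0,-0.1],[0,0,0]],[[0,0,0],[0,0,0]],[[0,0,0],[0,0,0]],[[0,0,0],[0,0,0]],[[0,0,0],[0,0,0]],[[0,0,0],[0,0,0]],[[0,0,0],[0,0,0]],[[0,0,0],[0,0,0]]])

```text
clock: 47.85
tool_pos: [0.4454, 0.0588, 0.1503]
eef_rot: [0.728, 0.685, 0.0, -0.0]
contact_force: [-9.3, 3.7, 32.3]
opening: 0.16
finger_force: 30.0
```

Call:
step_arm(increments=[[[0,0,0.2],[0,0,0]],[[0,0,0.1],[0,0,0]],[[0,0,0],[0,0,0]],[[0,0,0],[0,0,0]],[[0,0,0],[0,0,0]],[[0,0,0],[0,0,0]],[[0,0,1],[0,0,0]],[[0,0,3],[0,0,0]],[[0,0,5],[0,0,0]],[[0,0,5],[0,0,0]]], fingers=0.4)

```text
clock: 48.85
tool_pos: [0.4457, 0.0579, 0.293]
eef_rot: [0.729, 0.685, -0.001, -0.0]
contact_force: [1.0, -0.1, -0.2]
opening: 0.398
finger_force: 0.0
```

Call:
step_arm(increments=[[[0.3,-2.0,0.5],[0,0,0]],[[0.5,-4.0,0],[0,0,-3]],[[0.5,-4.5,0],[0,0,-4]],[[0.5,-4.5,0],[0,0,-4]],[[0.5,-4.5,0],[0,0,-4]],[[0.5,-4.5,0],[0,0,-4]],[[0.5,-4.0,0],[0,0,0]],[[0.5,-3.0,0],[0,0,0]],[[0.5,-2.0,0],[0,0,0]],[[0,0,0],[0,0,0]]])

```text
clock: 49.85
tool_pos: [0.489, -0.2754, 0.2964]
eef_rot: [0.833, 0.553, -0.0, 0.001]
contact_force: [0.2, 0.6, -0.0]
opening: 0.401
finger_force: 0.0
```

```bash
python3 - <<'E'
from h import *
st(); s=snap('wrist','w11.png'); W=cloud(s); p=s['p'].astype(int)
z=W[:,:,2]; m=(z>.143)&(z<.175)&(abs(W[:,:,0]-.49)<.09)&(W[:,:,1]<-.11)&(W[:,:,1]>-.24)
d=m&(p.sum(2)<150); q=W[d]; print(m.sum(),d.sum())
rect=cv2.minAreaRect((q[:,:2]*1000).astype(np.float32)); print('grip',rect, np.percentile(z[d],[50,95]),q.mean(0))
rect=cv2.minAreaRect((W[m][:,:2]*1000).astype(np.float32)); print('all',rect)
# lid top flatness
l=(abs(W[:,:,0]-.5)<.1)&(abs(W[:,:,1]-.05)<.13)&(z>.09)&(z<.14); print('lid z',np.percentile(z[l],[5,50,95]))
E
```

```text
t 49.85 tcp [ 0.489  -0.2754  0.2964] F [ 0.2  0.6 -0. ] op 0.401 ff 0.0 q [ 0.45  0.53 -0.03  1.69  0.02  0.92  0.01]
z [ 0.    -0.002 -1.   ] y [ 0.921 -0.389  0.001]
2025 1078
grip ((488.97662353515625, -173.45196533203125), (44.64615249633789, 15.53681468963623), 66.91565704345703) [0.15556607 0.15741519] [ 0.48899276 -0.17532234  0.15520425]
all ((484.8041076660156, -178.9449462890625), (66.66220092773438, 20.789403915405273), 68.90200805664062)
lid z [0.09115281 0.11223703 0.1153084 ]
```

View pics/w11.png

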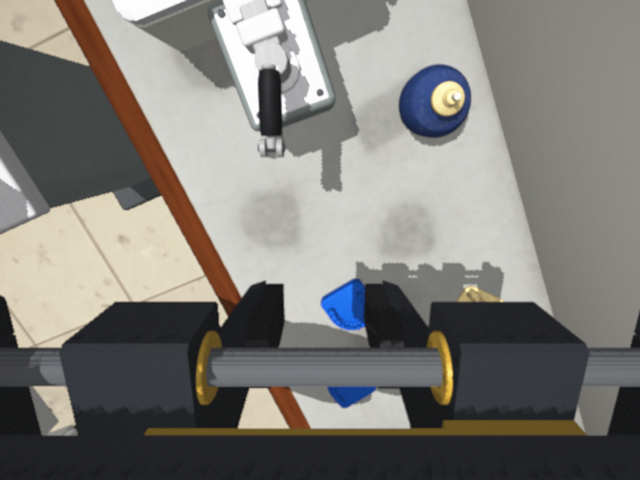

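The grip runs from (270,70) to its hinge at (270,148), square to the fingers, and the crank angle is about 0.34 rad. Grasping the folded grip at its middle.

Call:
step_arm(increments=[[[0,3,0],[0,0,0]],[[0,4,-1],[0,0,0]],[[0,3.1,-2.5],[0,0,0]],[[0,0,-3.5],[0,0,0]],[[0,0,-3],[0,0,0]],[[0,0,-2.5],[0,0,0]],[[0,0,-2],[0,0,0]],[[0,0,-1.2],[0,0,0]],[[0,0,-0.7],[0,0,0]],[[0,0,0],[0,0,0]]], fingers=0.4)

```text
clock: 50.9
tool_pos: [0.4893, -0.1702, 0.1319]
eef_rot: [0.832, 0.555, -0.0, -0.0]
contact_force: [0.6, 0.4, 0.6]
opening: 0.4
finger_force: 0.0
```

Call:
step_arm(increments=[[[0,0,0],[0,0,0]],[[0,0,0],[0,0,0]],[[0,0,0],[0,0,0]],[[0,0,0],[0,0,0]],[[0,0,0],[0,0,0]],[[0,0,0],[0,0,0]],[[0,0,0],[0,0,0]],[[0,0,0],[0,0,0]],[[0,0,0],[0,0,0]],[[0,0,0],[0,0,0]]], fingers=0.1, grip_force=8)

```text
clock: 51.9
tool_pos: [0.4894, -0.1709, 0.1324]
eef_rot: [0.832, 0.555, -0.0, -0.0]
contact_force: [-1.8, 1.1, 5.6]
opening: 0.2
finger_force: 8.0
```

Call:
step_arm(increments=[[[-0.02,-0.05,0.63],[0,0,0]],[[-0.07,-0.16,0.6],[0,0,0]],[[-0.1,-0.24,0.57],[0,0,0]],[[-0.14,-0.33,0.51],[0,0,0]],[[-0.18,-0.41,0.45],[0,0,0]],[[-0.2,-0.47,0.36],[0,0,0]],[[-0.22,-0.52,0.26],[0,0,0]],[[-0.23,-0.55,0.17],[0,0,0]],[[-0.25,-0.58,0.05],[0,0,0]],[[0,0,0],[0,0,0]]], grip_force=10)

```text
clock: 52.9
tool_pos: [0.4749, -0.205, 0.1688]
eef_rot: [0.832, 0.554, -0.0, 0.0]
contact_force: [-1.1, 2.8, 4.8]
opening: 0.198
finger_force: 10.0
```

```bash
python3 - <<'E'
from h import *
st(); s=snap('top'); p=s['p'][:,:,::-1]
S=snap('scene'); q=S['p'][:,:,::-1]
cv2.imwrite('pics/c3.png',np.hstack([cv2.resize(p[220:290,340:410],(400,400),interpolation=3),cv2.resize(q[230:310,310:390],(400,400),interpolation=3)]))
E
```

```text
t 52.9 tcp [ 0.4749 -0.205   0.1688] F [-1.1  2.8  4.8] op 0.198 ff 9.999938146211207 q [ 0.34  0.65 -0.04  1.96  0.05  0.52 -0.13]
z [ 0. -0. -1.] y [ 0.923 -0.386  0.   ]
```

View pics/c3.png

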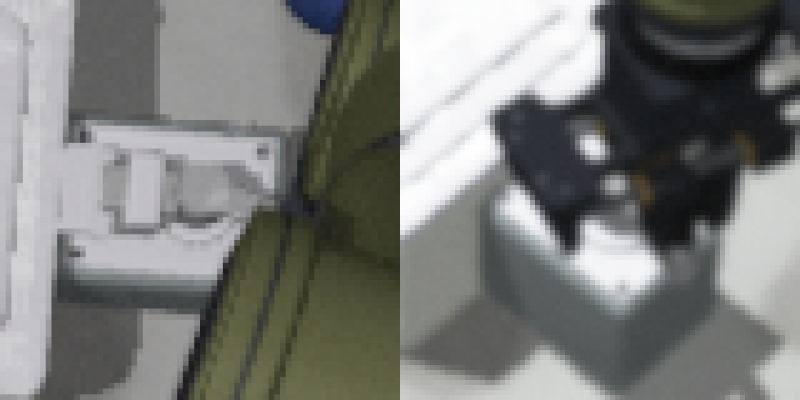

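The view shows the fingers at the arm's outer end, above the hinge. The hand's travel matches the full arc, so the grip is upright. I compute the cranking chords.

```bash
python3 - <<'E'
import numpy as np
f=np.linspace(.41,4.813,41); P=6.55*np.c_[-np.sin(f),-np.cos(f)]; d=np.diff(P,axis=0).round(2)
for k in range(4): print([[float(x) for x in q] for q in d[10*k:10*k+10]], 'end',(np.array([.5012,-.1446])+P[10*k+10]/100).round(4))
E
```

```text
[[-0.64, 0.32], [-0.6, 0.39], [-0.56, 0.46], [-0.5, 0.51], [-0.44, 0.57], [-0.38, 0.61], [-0.31, 0.65], [-0.24, 0.68], [-0.16, 0.7], [-0.08, 0.72]] end [ 0.4358 -0.1485]
[[-0.0, 0.72], [0.08, 0.72], [0.15, 0.7], [0.23, 0.68], [0.3, 0.65], [0.37, 0.62], [0.44, 0.57], [0.5, 0.52], [0.55, 0.46], [0.6, 0.4]] end [ 0.4681 -0.0881]
[[0.64, 0.33], [0.67, 0.26], [0.7, 0.18], [0.71, 0.1], [0.72, 0.03], [0.72, -0.05], [0.71, -0.13], [0.69, -0.21], [0.66, -0.28], [0.63, -0.36]] end [ 0.5366 -0.0895]
[[0.58, -0.42], [0.53, -0.48], [0.48, -0.54], [0.42, -0.59], [0.35, -0.63], [0.28, -0.67], [0.2, -0.69], [0.13, -0.71], [0.05, -0.72], [-0.03, -0.72]] end [ 0.5664 -0.1512]
```

Call:
step_arm(increments=[[[-0.64,0.32,0],[0,0,-1.8]],[[-0.6,0.39,0],[0,0,-1.8]],[[-0.56,0.46,0],[0,0,-1.8]],[[-0.5,0.51,0],[0,0,-1.8]],[[-0.44,0.57,0],[0,0,-1.8]],[[-0.38,0.61,0],[0,0,-1.8]],[[-0.31,0.65,0],[0,0,-1.8]],[[-0.24,0.68,0],[0,0,-1.8]],[[-0.16,0.7,0],[0,0,-1.8]],[[-0.08,0.72,0],[0,0,-1.8]]], grip_force=15)

```text
clock: 54.0
tool_pos: [0.4351, -0.1485, 0.1684]
eef_rot: [0.909, 0.416, -0.001, 0.0]
contact_force: [-0.7, -3.3, 7.1]
opening: 0.198
finger_force: 15.1
```

Tracking is good, within 1 mm and with low force.

Call:
step_arm(increments=[[[0,0.72,0],[0,0,-1.8]],[[0.08,0.72,0],[0,0,-1.8]],[[0.15,0.7,0],[0,0,-1.8]],[[0.23,0.68,0],[0,0,-1.8]],[[0.3,0.65,0],[0,0,-1.8]],[[0.37,0.62,0],[0,0,-1.8]],[[0.44,0.57,0],[0,0,-1.8]],[[0.5,0.52,0],[0,0,-1.8]],[[0.55,0.46,0],[0,0,-1.8]],[[0.6,0.4,0],[0,0,-1.8]]])

```text
clock: 55.0
tool_pos: [0.4669, -0.0886, 0.1683]
eef_rot: [0.963, 0.268, -0.001, 0.001]
contact_force: [-1.5, -5.4, 6.6]
opening: 0.196
finger_force: 15.0
```

Call:
step_arm(increments=[[[0.64,0.33,0],[0,0,-1.8]],[[0.67,0.26,0],[0,0,-1.8]],[[0.7,0.18,0],[0,0,-1.8]],[[0.71,0.1,0],[0,0,-1.8]],[[0.72,0.03,0],[0,0,-1.8]],[[0.72,-0.05,0],[0,0,-1.8]],[[0.71,-0.13,0],[0,0,-1.8]],[[0.69,-0.21,0],[0,0,-1.8]],[[0.66,-0.28,0],[0,0,-1.8]],[[0.63,-0.36,0],[0,0,-1.8]]])

```text
clock: 56.0
tool_pos: [0.5332, -0.0899, 0.1682]
eef_rot: [0.993, 0.114, -0.003, -0.0]
contact_force: [-6.8, -3.9, 10.2]
opening: 0.202
finger_force: 15.0
```

Call:
step_arm(increments=[[[0.58,-0.42,0],[0,0,-1.8]],[[0.53,-0.48,0],[0,0,-1.8]],[[0.48,-0.54,0],[0,0,-1.8]],[[0.42,-0.59,0],[0,0,-1.8]],[[0.35,-0.63,0],[0,0,-1.8]],[[0.28,-0.67,0],[0,0,-1.8]],[[0.2,-0.69,0],[0,0,-1.8]],[[0.13,-0.71,0],[0,0,-1.8]],[[0.05,-0.72,0],[0,0,-1.8]],[[0,0,0],[0,0,-1.8]]])

```text
clock: 57.0
tool_pos: [0.563, -0.143, 0.1681]
eef_rot: [0.999, -0.042, -0.004, -0.001]
contact_force: [-6.2, -0.0, 11.4]
opening: 0.201
finger_force: 15.0
```

Call:
step_arm(increments=[[[-0.1,-0.3,0],[0,0,0]],[[-0.1,-0.3,0],[0,0,0]],[[-0.05,-0.3,0],[0,0,0]],[[-0.05,-0.2,0],[0,0,0]],[[0,-0.1,0],[0,0,0]],[[0,0,0],[0,0,0]],[[0,0,0],[0,0,0]],[[0,0,0],[0,0,0]],[[0,0,0],[0,0,0]],[[0,0,0],[0,0,0]]])

```text
clock: 58.0
tool_pos: [0.5625, -0.1508, 0.1681]
eef_rot: [0.999, -0.04, -0.002, -0.003]
contact_force: [-2.0, 6.5, 10.6]
opening: 0.197
finger_force: 15.0
```

Call:
step_arm(increments=[[[0,-0.2,0],[0,0,0]],[[0,-0.2,0],[0,0,0]],[[0,0,0],[0,0,0]],[[0,0,0],[0,0,0]],[[0,0,0],[0,0,0]],[[0,0,0],[0,0,0]],[[0,0,0],[0,0,0]],[[0,0,0],[0,0,0]],[[0,0,0],[0,0,0]],[[0,0,0],[0,0,0]]])

```text
clock: 59.0
tool_pos: [0.5625, -0.151, 0.168]
eef_rot: [0.999, -0.038, -0.003, -0.006]
contact_force: [-2.7, 13.0, 12.6]
opening: 0.2
finger_force: 15.0
```

Call:
step_arm(increments=[[[0,0.3,0],[0,0,0]],[[0,0.3,0],[0,0,0]],[[0,0,0],[0,0,0]],[[0,0,0],[0,0,0]],[[0,0,0],[0,0,0]],[[0,0,0],[0,0,0]],[[0,0,0],[0,0,0]],[[0,0,0],[0,0,0]],[[0,0,0],[0,0,0]],[[0,0,0],[0,0,0]]])

```text
clock: 60.0
tool_pos: [0.5625, -0.1506, 0.1682]
eef_rot: [0.999, -0.04, -0.002, -0.002]
contact_force: [-1.3, 2.9, 9.2]
opening: 0.196
finger_force: 15.0
```

Call:
step_arm(increments=[[[0,0,0],[0,0,0]],[[0,0,0],[0,0,0]],[[0,0,0],[0,0,0]],[[0,0,0],[0,0,0]],[[0,0,0],[0,0,0]],[[0,0,0],[0,0,0]],[[0,0,0],[0,0,0]],[[0,0,0],[0,0,0]],[[0,0,0],[0,0,0]],[[0,0,0],[0,0,0]]], fingers=0.28)

```text
clock: 61.0
tool_pos: [0.5643, -0.1534, 0.1681]
eef_rot: [0.999, -0.04, 0.0, 0.0]
contact_force: [-0.3, 0.2, -0.4]
opening: 0.281
finger_force: 0.0
```

Call:
step_arm(increments=[[[0,0,0],[0,0,0]],[[0,0,0],[0,0,0]],[[0,0,0],[0,0,0]],[[0,0,0],[0,0,0]],[[0,0,0],[0,0,0]],[[0,0,0],[0,0,0]],[[0,0,0],[0,0,0]],[[0,0,0],[0,0,0]],[[0,0,0],[0,0,0]],[[0,0,0],[0,0,0]]], fingers=0.1, grip_force=10)

```text
clock: 62.0
tool_pos: [0.5645, -0.1508, 0.168]
eef_rot: [0.999, -0.039, -0.0, -0.002]
contact_force: [-0.1, 5.6, 2.4]
opening: 0.198
finger_force: 10.0
```

Call:
step_arm(increments=[[[-0.63,0.06,-0.05],[0,0,0]],[[-0.6,0.06,-0.17],[0,0,0]],[[-0.57,0.06,-0.26],[0,0,0]],[[-0.51,0.05,-0.36],[0,0,0]],[[-0.45,0.05,-0.45],[0,0,0]],[[-0.36,0.04,-0.51],[0,0,0]],[[-0.26,0.03,-0.57],[0,0,0]],[[-0.17,0.02,-0.6],[0,0,0]],[[-0.05,0,-0.63],[0,0,0]],[[0,0,0],[0,0,0]]])

```text
clock: 63.0
tool_pos: [0.5292, -0.1474, 0.1317]
eef_rot: [0.999, -0.039, 0.0, -0.001]
contact_force: [1.4, 5.3, 0.5]
opening: 0.197
finger_force: 10.0
```

Call:
step_arm(increments=[[[0,0,-0.1],[0,0,0]],[[0,0,-0.1],[0,0,0]],[[0,0,-0.1],[0,0,0]],[[0,0,0],[0,0,0]],[[0,0,0],[0,0,0]],[[0,0,0],[0,0,0]],[[0,0,0],[0,0,0]],[[0,0,0],[0,0,0]],[[0,0,0],[0,0,0]],[[0,0,0],[0,0,0]]])

```text
clock: 64.0
tool_pos: [0.5293, -0.1474, 0.1298]
eef_rot: [0.999, -0.039, 0.001, -0.002]
contact_force: [0.3, 5.9, 6.8]
opening: 0.193
finger_force: 9.4
```

Call:
step_arm(increments=[[[0,0.2,0],[0,0,0]],[[0,0,0],[0,0,0]],[[0,0,0],[0,0,0]],[[0,0,0],[0,0,0]],[[0,0,0],[0,0,0]],[[0,0,0.5],[0,0,0]],[[0,0,2],[0,0,0]],[[0,0,4],[0,0,0]],[[0,0,5],[0,0,0]],[[0,0,5],[0,0,0]]], fingers=0.32)

```text
clock: 65.0
tool_pos: [0.5276, -0.1478, 0.2959]
eef_rot: [0.999, -0.04, -0.001, 0.0]
contact_force: [1.5, -0.2, -0.5]
opening: 0.317
finger_force: 0.0
```

Call:
step_arm(increments=[[[-2,2,2],[0,0,0]],[[-3,3,2],[0,0,0]],[[-3,3,2],[0,0,0]],[[-3,3,2],[0,0,0]],[[-3,4,0],[0,0,0]],[[-2,4,0],[0,0,0]],[[0,4,0],[0,0,0]],[[0,4,0],[0,0,0]],[[0,4,0],[0,0,0]],[[0,0,0],[0,0,0]]])

```text
clock: 66.0
tool_pos: [0.3678, 0.1676, 0.3741]
eef_rot: [0.999, -0.036, 0.0, -0.001]
contact_force: [0.3, 0.2, 0.5]
opening: 0.323
finger_force: 0.0
```

```bash
python3 - <<'E'
from h import *
st(); s=snap('top'); p=s['p'][:,:,::-1]; W=cloud(s)
S=snap('scene'); q=S['p'][:,:,::-1]
cv2.imwrite('pics/c4.png',np.hstack([cv2.resize(p[180:290,240:420],(480,293),interpolation=3),cv2.resize(q[220:293,290:370],(320,293),interpolation=3)]))
m=(W[:,:,2]>.14)&(abs(W[:,:,0]-.51)<.09)&(W[:,:,1]<-.1)&(W[:,:,1]>-.24)&(s['p'].astype(int).sum(2)<150)
print(m.sum(),np.percentile(W[m],[3,50,97],axis=0).round(3) if m.sum() else '')
E
```

```text
t 66.0 tcp [0.3678 0.1676 0.3741] F [0.3 0.2 0.5] op 0.323 ff 0.0 q [-0.9   0.23  0.46  1.98 -0.12  0.96 -2.02]
z [ 0.001  0.002 -1.   ] y [-0.071 -0.997 -0.002]
85 [[ 0.509 -0.153  0.146]
 [ 0.528 -0.147  0.156]
 [ 0.55  -0.14   0.163]]
```

View pics/c4.png

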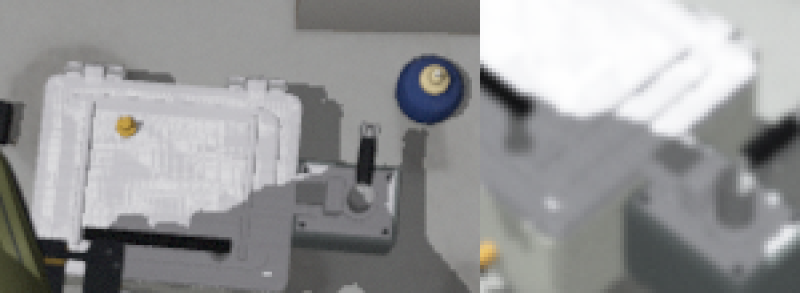

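The lid is shut, the crank arm points rearward at its stop (hinge at (370,130), spindle at (362,198)), the grip is folded flat on it, and the hand is clear. Handing in.

```bash
python3 -c "
from plant import r
print(r.finish_job())"
```

```text
the job is handed in; nothing more can be done
None
```

The job is handed in at about 66 s: all four jaw models went teeth up into the well, the lid was lowered shut and locked with the crank at its stop, the grip was folded flat again, and I never touched the oil jar, spirit burner or articulator; no verdict came back.

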